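Change the part in the sloping inspection nest

TASK

The blue part has been measured: take it out of the sloping nest and lay it flat in the grey tray, then load the red part into the nest in its place, its notched corner over the brass key, fully down on the pocket floor and square. Set both parts down gently, without dropping or slamming them, and leave everything else where it stands.

Things in the scene. Friction and masses are not known exactly. Their poses are not given: they have to be found in the camera images.
- blue_part_center (a point): the measured part, BLUE: anodised metal block 104 x 50 x 28 mm (local x, y, z), about 0.3 kg (0.2 to 0.4), with a 14 x 14 mm square notch cut through its full height at the corner (+x, +y) and bolt circles drawn on its top (+z) face. This point is the centre of the 104 x 50 x 28 envelope, 14 mm above the underside; it starts seated in the nest, its axes along the nest's.
- red_part_center (a point): the next part, RED, same shape as the blue one: anodised metal block 104 x 50 x 28 mm (local x, y, z), about 0.3 kg (0.2 to 0.4), with a 14 x 14 mm square notch cut through its full height at the corner (+x, +y) and bolt circles drawn on its top (+z) face. This point is the centre of the 104 x 50 x 28 envelope, 14 mm above the underside; it starts lying flat on the worktop, top up, at any of a wide range of yaws.
- nest: fixed aluminium pocket plate, 142 x 84 mm, tilted 30 degrees, sloping down to the robot's right or right front. Origin: centre of the pocket floor, 72 mm above the worktop; x up the slope along the pocket, y across (level), z square out of the floor. Pocket 107 x 53 mm (x, y): 1.5 mm play round a part. Walls 11 mm thick, 12 mm high, top 4 mm bevelled outward; a seated part's centre is 14 mm above the floor, its axes along these.
- nest_gap (a point): gap in the pocket's +y long wall (the -y wall has the same, mirrored), at the floor, x = 0, y = 26.5 mm of the nest: both long walls are missing over 48 mm (x from -24 to +24 mm) so that fingers can reach a part's sides right down to the floor.
- nest_key (a point): top centre of the brass key, 12.5 mm square and 10 mm high, in the pocket's (+x, +y) corner: a part goes down only with its notch over the key and its top up. A part let go on the bevel of the low end wall (-x) hangs there by friction and must be lifted and set again; set down a millimetre or two up the slope it slides home by itself.
- nest_base: steel base under the nest, fixed, 160 x 96 mm, 12 mm thick; origin at the centre of its underside on the worktop, x level, towards the nest's high end, z up.
- tray: grey open tray, fixed, 180 x 124 mm (x, y) and 22 mm high, walls 4 mm, floor 4 mm; origin at the centre of its underside on the worktop, x along its length, z up.
- blue_part: the blue part itself; origin at the centre of its underside (14 mm below its centre point), same axes.
- red_part: the red part itself; origin at the centre of its underside, same axes.
- dispenser: bystander: clear glass bottle with a ball stopper, 44 mm round, 98 mm high; origin at the centre of its underside.
- oil_can: bystander: oil can with red oil and yellow pump top, body 55 mm round, 132 mm high, spout reaching 128 mm overall along its y; origin under the middle of that length.
- squeeze_bottle: bystander: square white bottle with a long red spout, 66 x 69 mm, 219 mm high; origin at the centre of its underside.
- jar: bystander: white jar 37 mm round, 38 mm high; origin at the centre of its underside.
- marker: bystander: blue marker pen lying down, 133 mm long along its y, 18 mm high; origin under its middle.
- driver: bystander: screwdriver with red handle, lying, 171 mm long along its y, 27 mm high; origin under its middle.
- hammer: bystander: small soft-face hammer with wooden handle, lying, 201 mm long along its y, head 75 mm wide at its -y end, 26 mm high; origin under its middle.
- dial: bystander: dial indicator on its back, 104 x 58 mm, 21 mm high; origin under its middle.

How it is judged:
By the outcome, as a careful person would: the job done as asked, in the order asked, and still so for the second after the job is handed in, with the robot touching nothing.
It also fails if it takes over 72 s, if anything falls off the work surface, if the arm or the gripper's body presses on something with over 40 N, if the wrist force passes 120 N, or if a joint passes its speed limit or range.

ROBOT

A 7-joint arm with a two-finger parallel gripper is mounted at the origin on a cart in front of the work surface, level with it; the furniture and walls round the work are solid. World frame = base frame: x ahead of the robot, y to its left, z up, the work surface at z = 0. Lengths are in m, angles in rad, forces in N, time in s.
With the tool pointing down it reaches from about 0.4 to 0.85 m from the base axis. Payload 4.4 kg.
Tool frame: the origin (TCP) lies between the finger pads; the fingertips stand 11 mm ahead of it and the grasp point (between the pads) lies 8 mm behind it; z points along the fingers, y is the line along which they close (so a half turn about z gives the same grasp; the last joint's range is limited). The gripper opens to 94 mm and grips with 3 to 60 N. Pads are 16 mm wide; open, the fingers measure 119 mm over their backs; the gripper's body (75 mm by 177 mm) begins 78 mm behind the grasp point.
Start: joints at [-1.319, 0.628, 0.038, 1.517, -0.027, 0.996, -0.02], TCP at [0.203, 0.617, 0.184] pointing down, gripper open.
Joint ranges: [-3.06, 3.06], [-0.37, 2.12], [-1.25, 1.32], [0.18, 2.47], [-1.1, 4.24], [0.23, 1.98], [-2.94, 2.94]. Speed limits (rad/s): [2.57, 2.57, 3.14, 3.14, 3.14, 3.14, 3.14].

INTERFACE

Orientations are given as a unit quaternion [x, y, z, w].
In Python, from rig import arm gives the robot as it stands.
- The arm moves only by the tool apply_moves, never from a script. Its argument "moves" is a list of rows, each a list of 6 numbers: the shift along the tool's x, y, z in cm, then the turn, a rotation vector about the tool's x, y, z in degrees. In form: [[dx, dy, dz, rx, ry, rz], ...]. A call has 1 to 5 rows; each row is the pose to reach, as a shift and turn from the pose commanded when the call began, along the tool's axes at that moment; what a row does not reach only later rows make up. A row lasts 1/12 s, in which the tool goes at most 41.7 mm and 7.16 degrees, less where a joint would pass 70% of its speed; a pose out of reach is approached as far as the arm can. A call with a gripper value outside its range is refused whole. "grip" is the opening, from -1 (shut) to 1 (fully open), set as the call begins (left out, the last holds). The fingers move at their own pace and stop on an object; "grip_force" is the grip in N (left out, the last holds). Time passes only in rows, so rows that repeat a pose let the fingers close. It gives the time, the measured TCP pose, the force, the opening and the grip force at its end, in the units of the state.
- arm.sense(): the state, without advancing time (a new reading comes with each control period).
- arm.snapshot(name): name is "scene" or "top" or "wrist"; returns a dict with "pixels" (384x512x3 uint8, red, green, blue), "depth" (384x512 float32, m along the optical axis (not along the pixel's ray), 0 where there is no reading), "fovy" (degrees; the focal length in pixels is half the picture's height over the tangent of half this angle, whatever the lens; pixels are square), "cx", "cy" (the principal point, pixels), "rvec" (rotation vector, rad) and "tvec" (3), from world to camera coordinates, as OpenCV has them. Camera axes: x right, y down, z forward; pixel columns grow to the right and rows downward; lengths in m; the calibration is good to about 2 mm. A picture is of the moment at which its call begins.
- arm.hand_in(): hands the job in; it is judged then, once.
The state is a dict: "clock": time; "joint_positions": joint angles; "joint_vel": joint speeds; "effort": joint torques, N m; "ee_pos": TCP position; "tool_rot": TCP orientation; "wrist_force": force on the tool from outside, world axes, zero at the start; "ft_torque": the same for the moment, N m; "gripper_width": finger opening in m; "grasp_force": force on a finger pad.
Only numpy, scipy, OpenCV 4.12 (cv2) and the standard library are available. Lean on these libraries where they do the work, as an engineer would, in place of code of your own. Each camera call takes 0.05 s, during which the arm holds its last target. There are 200 camera calls.

## Working session

There is one attempt and no reset: what is moved stays moved. The work goes in short steps, Python scripts to look and compute and a tool call to move; the robot and the scene stay as the last step left them, time stands still between calls to the robot, and variables do not carry over. Pictures are saved under pics/ and viewed, at most 10 in all, crops included, and the job is handed in when it is done.

Besides the shell and the picture viewer there is one more tool, called after "Emit:" by a JSON object that holds its "method" and its "body". apply_moves: Moves the arm, as the interface text tells. Its arguments: {"type":"object","properties":{"moves":{"type":"array","items":{"type":"array","items":{"type":"number"}}},"grip":{"type":"number"},"grip_force":{"type":"number"}},"required":["moves"]}

```bash
ls; mkdir -p pics
cat > h.py <<'E'
import numpy as np,cv2
from scipy.spatial.transform import Rotation as R
from rig import arm
def snap(n,save=None):
    s=arm.snapshot(n)
    if save: cv2.imwrite('pics/'+save,cv2.cvtColor(s['pixels'],cv2.COLOR_RGB2BGR))
    return s
def cam(s):
    f=192/np.tan(np.radians(s['fovy'])/2);return f,R.from_rotvec(np.ravel(s['rvec'])).as_matrix(),np.ravel(s['tvec'])
def cloud(s):
    f,M,t=cam(s);d=s['depth'];v,u=np.mgrid[:384,:512]
    p=np.stack([(u-s['cx'])/f*d,(v-s['cy'])/f*d,d],-1)
    return (p-t)@M   # world
def ray(s,uv):
    f,M,t=cam(s);d=np.array([(uv[0]-s['cx'])/f,(uv[1]-s['cy'])/f,1])@M
    return -t@M,d
def onz(s,uv,z):
    o,d=ray(s,uv);return o+d*(z-o[2])/d[2]
def hsv(s): return cv2.cvtColor(s['pixels'],cv2.COLOR_RGB2HSV)
E
python3 - <<'E'
from h import *
a=snap('scene','s0.png');b=snap('top','t0.png');snap('wrist')
for s in(a,b): print(s['fovy'],s['cx'],s['cy'],s['rvec'],s['tvec'])
print(arm.sense())
i=np.hstack([cv2.imread('pics/s0.png'),cv2.imread('pics/t0.png')])
E
```

```text
pics
45.74558689543207 254.75768507776084 188.8044911460012 [ 2.23683213 -1.04375945  0.36324155] [-0.36807514  0.35315508  1.29462766]
50.73219897301352 258.2524551326637 189.16699462391563 [ 2.15987467 -2.19533755  0.03443474] [-0.00305111  0.5205327   1.2968604 ]
{'clock': 0.15, 'joint_positions': array([-1.31880264,  0.62912526,  0.03847623,  1.51806437, -0.02697485,
        0.99629083, -0.01999926]), 'joint_vel': array([-0.0008805 , -0.00233774, -0.00057073, -0.00378755,  0.00059419,
       -0.00032763,  0.00152031]), 'effort': array([ 1.90455481e-03, -5.50090241e+01,  1.14504240e+00, -1.86812568e+01,
       -5.21426601e-02,  2.09876080e-02,  8.60947785e-05]), 'ee_pos': array([0.20294346, 0.61698641, 0.18369499]), 'tool_rot': array([ 1.58232172e-01,  9.87401697e-01, -6.78948708e-04, -8.79604491e-05]), 'wrist_force': array([0.46958027, 0.11306634, 0.46461683]), 'ft_torque': array([-0.02958813, -0.02374244,  0.01505488]), 'grasp_force': 0.0, 'gripper_width': 0.0942815746227629}
```

View pics/t0.png

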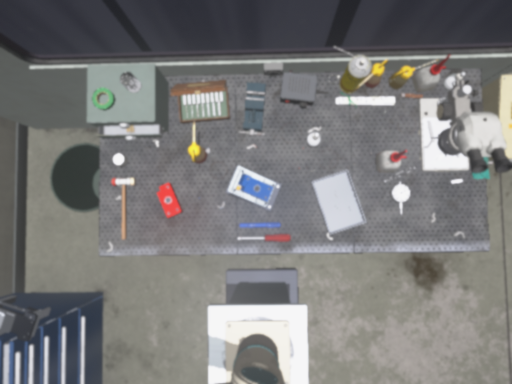

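View pics/s0.png

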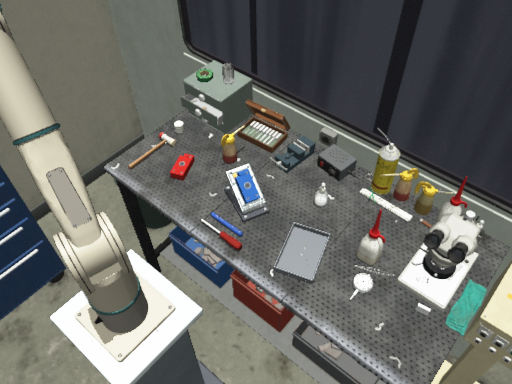

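Top view: blue part sits in the nest at about (255,187), red part at (169,200), tray at (340,201). The marker and driver are at about (262,225–238), hammer at (124,205). In the scene view the nest's high end is to the left.

Run:
```python
from h import *
for n in('top','scene'):
    s=snap(n);h=hsv(s);P=cloud(s)
    H,S,V=h[...,0],h[...,1],h[...,2]
    blue=((H>100)&(H<122)&(S>130)&(V>90)).astype(np.uint8); red=(((H<8)|(H>172))&(S>140)&(V>90)).astype(np.uint8)
    for nm,m,near in(('blue',blue,None),('red',red,None)):
        k,l,st,c=cv2.connectedComponentsWithStats(m)
        for i in range(1,k):
            if st[i,4]<80: continue
            q=l==i;p=np.median(P[q],0)
            if not(0.3<p[0]<1): continue
            pts=P[q];pts=pts[(pts[:,2]>0.005)&(np.abs(pts-p).max(1)<.08)]
            if len(pts)<20: continue
            o=pts.mean(0);U,D,W=np.linalg.svd(pts-o,full_matrices=False)
            r=cv2.minAreaRect(np.argwhere(q)[:,::-1].astype(np.float32))
            print(n,nm,st[i],c[i].round(1),'mean',o.round(4),'n',W[2].round(3),'ax',W[0].round(3),r,'box',[onz(s,x,.028)[:2].round(3).tolist() for x in cv2.boxPoints(r)])
s=snap('top');P=cloud(s)
# tray: light grey region
f,M,t=cam(s)
for nm,(u,v) in dict(tray=(340,201)).items():
    g=s['pixels'].astype(int)
    m=(np.abs(g-g[201,340]).max(-1)<25).astype(np.uint8)
    k,l,st,c=cv2.connectedComponentsWithStats(m);i=l[201,340]
    r=cv2.minAreaRect(np.argwhere(l==i)[:,::-1].astype(np.float32));print(nm,st[i],r,P[201,340],[onz(s,x,.02)[:2].round(3).tolist() for x in cv2.boxPoints(r)])
for n,p in [('t1.png',(150,150,380,260))]:
    x0,y0,x1,y1=p;im=cv2.cvtColor(s['pixels'],cv2.COLOR_RGB2BGR)[y0:y1,x0:x1];cv2.imwrite('pics/'+n,cv2.resize(im,None,fx=3.4,fy=3.4,interpolation=cv2.INTER_CUBIC))
```

```text
top blue [241 176  29  22 287] [253.9 186.9] mean [ 0.5223 -0.0008  0.0995] n [ 0.197  0.432 -0.88 ] ax [-0.367 -0.8   -0.475] ((254.41998291015625, 187.28897094726562), (30.27579116821289, 13.67882251739502), 24.227745056152344) box [[0.527, 0.054], [0.567, 0.035], [0.525, -0.053], [0.485, -0.034]]
top red [157 183  24  34 395] [168.5 200. ] mean [0.4892 0.2781 0.0272] n [ 0.018 -0.024  1.   ] ax [-0.932 -0.362  0.008] ((168.10345458984375, 199.74139404296875), (31.907468795776367, 15.888080596923828), 66.80140686035156) box [[0.529, 0.324], [0.548, 0.276], [0.453, 0.236], [0.433, 0.283]]
scene blue [236 169  24  34 386] [246.8 185.8] mean [ 0.5211 -0.009   0.0949] n [-0.187 -0.463  0.867] ax [-0.385 -0.777 -0.498] ((246.6788330078125, 185.42471313476562), (31.481124877929688, 14.697659492492676), 67.16634368896484) box [[0.576, 0.102], [0.627, 0.084], [0.553, -0.035], [0.505, -0.016]]
scene blue [211 212  32  24 139] [227.  224.5] mean [ 0.4061 -0.0206  0.0146] n [ 0.053 -0.009 -0.999] ax [-0.001  1.    -0.01 ] ((226.0946044921875, 223.56756591796875), (36.850502014160156, 4.533658
[... 775 characters left out ...]
292969, 225.67941284179688), (32.24173355102539, 14.508780479431152), 84.0938491821289) box [[0.732, -0.34], [0.767, -0.373], [0.663, -0.445], [0.63, -0.414]]
scene red [220 232  22  16 144] [230.4 239.8] mean [ 0.3648 -0.0737  0.0238] n [ 0.371 -0.025 -0.928] ax [-0.003  1.    -0.028] ((229.760009765625, 239.82000732421875), (23.400001525878906, 7.600000381469727), 36.86989974975586) box [[0.349, -0.036], [0.375, -0.031], [0.374, -0.112], [0.348, -0.116]]
tray [ 314  173   48   59 1793] ((337.5500183105469, 201.64999389648438), (52.177581787109375, 34.78505325317383), 71.56504821777344) [ 0.47815259 -0.27624979  0.00198766] [[0.539, -0.188], [0.573, -0.294], [0.413, -0.342], [0.38, -0.236]]
```

View pics/t1.png

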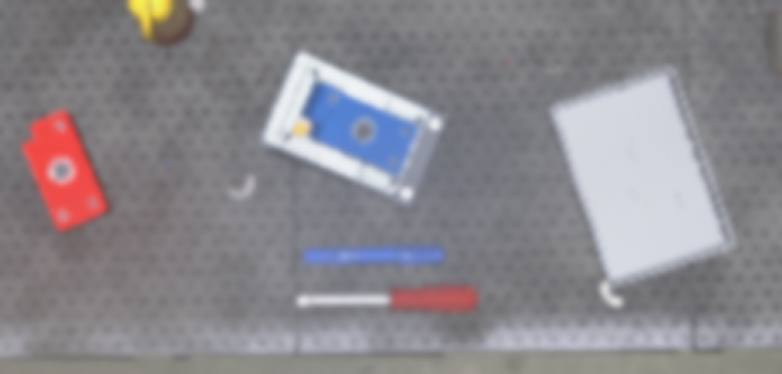

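The crop shows the key at the nest's high, near corner and the red notch at its far-left corner. This gives red yaw of about 21°, nest x heading of about 65° and tray heading of about 17°.

```bash
cat >> h.py <<'E'
def frame(h,tilt=0):
    h=np.radians(h);t=np.radians(tilt)
    x=np.array([np.cos(h)*np.cos(t),np.sin(h)*np.cos(t),np.sin(t)]);y=np.array([-np.sin(h),np.cos(h),0]);z=np.cross(x,y)
    return np.stack([x,-y,-z],1)   # tool axes over a part/nest with that frame
def plan(targets,d0=.18,a0=32,dec=1,st=None):
    s=arm.sense();p,Q=s['ee_pos'],R.from_quat(s['tool_rot'])
    if st: p,Q=st
    for tp,tR in targets:
        tQ=R.from_matrix(tR);tp=np.array(tp)
        w=(Q.inv()*tQ).as_rotvec(degrees=True);n=max(1,int(np.ceil(max(np.linalg.norm(tp-p)/d0,np.linalg.norm(w)/a0))))
        for k in range(n):
            d=(tp-p)/(n-k);w=(Q.inv()*tQ).as_rotvec(degrees=True)/(n-k)
            dd=Q.inv().apply(d)*100;dd=dd.round(dec);w=w.round(1)
            print([float(v) for v in np.r_[dd,w]]);p=p+Q.apply(dd/100);Q=Q*R.from_rotvec(w,degrees=True)
        print('-- at',p.round(4))
    return p,Q
E
python3 - <<'E'
from h import *
N=frame(65.5,30);nz=-N[:,2]
plan([([.40,.36,.28],frame(30)),((np.array([.522,-.005,.096])+.13*nz),N)])
E
```

```text
[-5.4, -3.7, -1.9, -0.0, 0.0, 26.4]
[-6.4, -0.9, -1.9, -0.0, 0.0, 26.3]
[-6.1, 2.0, -1.9, -0.0, 0.0, 26.4]
[-4.6, 4.6, -1.9, 0.0, 0.0, 26.3]
[-2.1, 6.1, -2.0, 0.0, 0.0, 26.4]
-- at [0.3998 0.3601 0.2802]
[-4.3, 13.8, 2.4, 3.1, 9.7, -11.6]
[-7.3, 12.8, 0.7, 3.1, 9.7, -11.5]
[-9.6, 11.0, -1.4, 3.1, 9.7, -11.6]
-- at [ 0.4954 -0.064   0.2083]
```

Emit:
{"method": "apply_moves", "body": {"moves": [[-5.4, -3.7, -1.9, 0, 0, 26.4], [-5.4, -3.7, -1.9, 0, 0, 26.4], [-5.4, -3.7, -1.9, 0, 0, 26.4], [-5.4, -3.7, -1.9, 0, 0, 26.4]], "grip": 1}}

```text
clock: 0.63
ee_pos: [0.2451, 0.5641, 0.2043]
tool_rot: [0.384, 0.923, 0.001, 0.0]
wrist_force: [-0.7, 0.2, 0.2]
gripper_width: 0.094
grasp_force: 0.0
```

Emit:
{"method": "apply_moves", "body": {"moves": [[-6.4, -0.9, -1.9, 0, 0, 26.3], [-6.4, -0.9, -1.9, 0, 0, 26.3], [-6.4, -0.9, -1.9, 0, 0, 26.3], [-6.4, -0.9, -1.9, 0, 0, 26.3]]}}

```text
clock: 0.97
ee_pos: [0.2841, 0.5128, 0.2233]
tool_rot: [0.584, 0.812, 0.001, 0.0]
wrist_force: [-1.3, 0.1, -0.1]
gripper_width: 0.094
grasp_force: 0.0
```

Emit:
{"method": "apply_moves", "body": {"moves": [[-6.1, 2, -1.9, 0, 0, 26.4], [-6.1, 2, -1.9, 0, 0, 26.4], [-6.1, 2, -1.9, 0, 0, 26.4], [-6.1, 2, -1.9, 0, 0, 26.4]]}}

```text
clock: 1.3
ee_pos: [0.3228, 0.4616, 0.2423]
tool_rot: [0.754, 0.657, 0.001, 0.0]
wrist_force: [-1.2, 0.6, 0.0]
gripper_width: 0.0943
grasp_force: 0.0
```

Emit:
{"method": "apply_moves", "body": {"moves": [[-4.6, 4.6, -1.9, 0, 0, 26.3], [-4.6, 4.6, -1.9, 0, 0, 26.3], [-4.6, 4.6, -1.9, 0, 0, 26.3], [-4.6, 4.6, -1.9, 0, 0, 26.3]]}}

```text
clock: 1.63
ee_pos: [0.3624, 0.41, 0.2613]
tool_rot: [0.884, 0.468, 0.001, -0.0]
wrist_force: [-1.1, 0.8, 0.4]
gripper_width: 0.0938
grasp_force: 0.0
```

Emit:
{"method": "apply_moves", "body": {"moves": [[-2.1, 6.1, -2, 0, 0, 26.4], [-2.1, 6.1, -2, 0, 0, 26.4], [-2.1, 6.1, -2, 0, 0, 26.4], [-2.1, 6.1, -2, 0, 0, 26.4], [-2.1, 6.1, -2, 0, 0, 26.4]]}}

```text
clock: 2.05
ee_pos: [0.4001, 0.3599, 0.2805]
tool_rot: [0.966, 0.257, 0.0, -0.0]
wrist_force: [0.4, 0.6, 0.4]
gripper_width: 0.094
grasp_force: 0.0
```

Emit:
{"method": "apply_moves", "body": {"moves": [[-4.3, 13.8, 2.4, 3.1, 9.7, -11.6], [-4.3, 13.8, 2.4, 3.1, 9.7, -11.6], [-4.3, 13.8, 2.4, 3.1, 9.7, -11.6], [-4.3, 13.8, 2.4, 3.1, 9.7, -11.6], [-4.3, 13.8, 2.4, 3.1, 9.7, -11.6]]}}

```text
clock: 2.47
ee_pos: [0.4319, 0.2132, 0.2562]
tool_rot: [0.932, 0.351, 0.074, -0.047]
wrist_force: [-0.2, 0.2, 0.1]
gripper_width: 0.0943
grasp_force: 0.0
```

Emit:
{"method": "apply_moves", "body": {"moves": [[-7.3, 12.8, 0.7, 3.1, 9.7, -11.5], [-7.3, 12.8, 0.7, 3.1, 9.7, -11.5], [-7.3, 12.8, 0.7, 3.1, 9.7, -11.5], [-7.3, 12.8, 0.7, 3.1, 9.7, -11.5], [-7.3, 12.8, 0.7, 3.1, 9.7, -11.5]]}}

```text
clock: 2.88
ee_pos: [0.4598, 0.0946, 0.2347]
tool_rot: [0.877, 0.446, 0.149, -0.096]
wrist_force: [0.2, 0.0, -0.1]
gripper_width: 0.0941
grasp_force: 0.0
```

Emit:
{"method": "apply_moves", "body": {"moves": [[-9.6, 11, -1.4, 3.1, 9.7, -11.6], [-9.6, 11, -1.4, 3.1, 9.7, -11.6], [-9.6, 11, -1.4, 3.1, 9.7, -11.6], [-9.6, 11, -1.4, 3.1, 9.7, -11.6], [-9.6, 11, -1.4, 3.1, 9.7, -11.6]]}}

```text
clock: 3.3
ee_pos: [0.4919, -0.05, 0.2099]
tool_rot: [0.811, 0.524, 0.219, -0.141]
wrist_force: [0.7, 0.5, 0.3]
gripper_width: 0.094
grasp_force: 0.0
```

Run:
```python
from h import *
s=snap('wrist','w1.png');f,M,t=cam(s);q=arm.sense();Q=R.from_quat(q['tool_rot'])
print('cam in tool',Q.inv().apply(-t@M-q['ee_pos']),'cam axes in tool',(Q.inv().as_matrix()@M.T).round(3),q['joint_positions'].round(2))
```

```text
cam in tool [ 0.07870565 -0.00532903 -0.19796982] cam axes in tool [[ 0.009 -0.973 -0.232]
 [ 1.     0.011 -0.009]
 [ 0.011 -0.232  0.973]] [ 0.12  0.46  0.49  2.03 -0.9   1.    0.77]
```

View pics/w1.png

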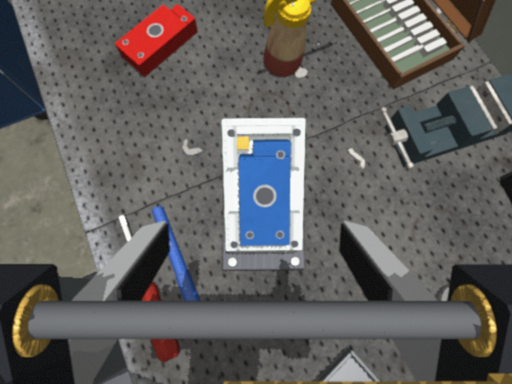

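Wrist view: blue part in the pocket, top face from about (240,140) to (291,247), brass key at (243,143), white walls around it; red part at (156,38).

```bash
cat >> h.py <<'E'
def part(s,col,n,top=None,off=None,rough=None):
    """top-face rect of a coloured part: n = normal of top face. returns centre(world), heading(deg), size"""
    h=hsv(s);H,S,V=h[...,0],h[...,1],h[...,2]
    m=((H>100)&(H<122)&(S>130)&(V>60)) if col=='blue' else (((H<8)|(H>172))&(S>140)&(V>60))
    P=cloud(s);m&=s['depth']>0
    if rough is not None: m&=np.linalg.norm(P-rough,axis=-1)<.09
    k,l,st,c=cv2.connectedComponentsWithStats(m.astype(np.uint8));i=1+np.argmax(st[1:,4]);m=l==i
    d=P[m]@n;D=np.percentile(d,60) if off is None else off
    q=m&(np.abs(P@n-np.percentile(d,60))<.004)
    m2=cv2.morphologyEx(q.astype(np.uint8),cv2.MORPH_CLOSE,np.ones((5,5)))
    C=max(cv2.findContours(m2,cv2.RETR_EXTERNAL,cv2.CHAIN_APPROX_NONE)[0],key=cv2.contourArea)[:,0]
    fl,M,t=cam(s);o=-t@M
    dirs=np.c_[(C[:,0]-s['cx'])/fl,(C[:,1]-s['cy'])/fl,np.ones(len(C))]@M
    W=o+dirs*((D-o@n)/(dirs@n))[:,None]
    e1=np.cross([0,1,0],n);e1/=np.linalg.norm(e1);e2=np.cross(n,e1)
    r=cv2.minAreaRect(np.c_[W@e1,W@e2].astype(np.float32))
    b=cv2.boxPoints(r);a,c2=b[1]-b[0],b[2]-b[1];L=a if np.linalg.norm(a)>np.linalg.norm(c2) else c2
    ax=L[0]*e1+L[1]*e2;ax/=np.linalg.norm(ax)
    ctr=r[0][0]*e1+r[0][1]*e2+D*n
    return ctr,ax,r[1],W,D
E
python3 - <<'E'
from h import *
s=snap('wrist');n=-frame(65.5,30)[:,2];P=cloud(s)
for hd in(65.5,67):
    n=-frame(hd,30)[:,2]
    c,ax,sz,W,D=part(s,'blue',n);print('blue',c.round(4),ax.round(3),sz,np.degrees(np.arctan2(ax[1],ax[0])),D, 'n fit')
h=hsv(s);H,S=h[...,0],h[...,1]
m=(H>100)&(H<122)&(S>130)&(s['depth']>0)&(np.linalg.norm(P-c,axis=-1)<.07);p=P[m];p=p[np.abs((p-c)@n)<.004];W=np.linalg.svd(p-p.mean(0),full_matrices=False)[2];print('fit normal',W[2], 'horizontal heading of normal',np.degrees(np.arctan2(-W[2][1]*np.sign(W[2][2]),-W[2][0]*np.sign(W[2][2]))))
rc=part(s,'red',np.array([0,0,1.]),rough=np.array([.49,.278,.028]));print('red',rc[0],rc[1],rc[2],np.degrees(np.arctan2(rc[1][1],rc[1][0])))
E
```

```text
blue [ 0.523  -0.0066  0.0967] [0.347 0.794 0.5  ] (0.10293582081794739, 0.04834578186273575) 66.40528933242418 -0.02173522303146214 n fit
blue [ 0.5231 -0.0065  0.0967] [0.347 0.794 0.5  ] (0.10287515819072723, 0.04835488647222519) 66.40550863405147 -0.015432582124149089 n fit
fit normal [-0.19944987 -0.45892711  0.8657977 ] horizontal heading of normal 66.51021855981328
red [0.49581274 0.28082517 0.02879157] [0.91731539 0.39816137 0.        ] (0.10674738138914108, 0.05455484986305237) 23.46328687819643
```

Run:
```python
from h import *
N=frame(66.4,30);n=-N[:,2];c=np.array([.523,-.0066,.0965])
plan([(c+.06*n,N),(c+.01*n,N),(c-.014*n,N)])
```

```text
[-0.6, 0.5, 6.6, 0.8, 0.2, -1.1]
-- at [ 0.5104 -0.0343  0.1484]
[0.0, 0.0, 5.0, 0.0, 0.0, 0.0]
-- at [ 0.5204 -0.0114  0.1051]
[0.0, 0.0, 2.4, 0.0, 0.0, 0.0]
-- at [ 5.252e-01 -4.000e-04  8.430e-02]
```

Emit:
{"method": "apply_moves", "body": {"moves": [[-0.6, 0.5, 3.3, 0.8, 0.2, -1.1], [-0.6, 0.5, 6.6, 0.8, 0.2, -1.1], [-0.6, 0.5, 6.6, 0.8, 0.2, -1.1], [-0.6, 0.5, 6.6, 0.8, 0.2, -1.1]]}}

```text
clock: 3.73
ee_pos: [0.5074, -0.0234, 0.1498]
tool_rot: [0.805, 0.533, 0.216, -0.147]
wrist_force: [0.2, 0.2, 0.2]
gripper_width: 0.0941
grasp_force: 0.0
```

Run:
```python
from h import *
N=frame(66.4,30);n=-N[:,2];c=np.array([.523,-.0066,.0965])
plan([(c+.01*n,N),(c-.014*n,N)],dec=2)
```

```text
[-0.83, 0.81, 4.69, -0.6, -0.3, 0.5]
-- at [ 0.521  -0.0112  0.1051]
[0.0, -0.0, 2.4, -0.0, -0.0, -0.0]
-- at [ 5.258e-01 -2.000e-04  8.430e-02]
```

Emit:
{"method": "apply_moves", "body": {"moves": [[0, 0, 0, 0, 0, 0], [0, 0, 0, 0, 0, 0]]}}

```text
clock: 3.9
ee_pos: [0.5089, -0.0262, 0.1519]
tool_rot: [0.805, 0.532, 0.218, -0.144]
wrist_force: [-0.7, -0.1, 0.3]
gripper_width: 0.0938
grasp_force: 0.0
```

Run:
```python
from h import *
N=frame(66.4,30);n=-N[:,2];c=np.array([.523,-.0066,.0965])
print(arm.sense()['joint_positions'],arm.sense()['joint_vel'].round(2))
plan([(c+.01*n,N),(c-.014*n,N)],dec=2)
```

```text
[ 0.11181191  0.55712958  0.41405476  2.07882299 -1.025848    0.91011593
  0.87790965] [ 0.   -0.01  0.    0.   -0.01 -0.    0.  ]
[-0.75, 0.51, 4.98, -0.2, -0.3, 0.4]
-- at [ 0.521  -0.0111  0.1052]
[-0.0, 0.01, 2.4, -0.0, 0.0, 0.0]
-- at [ 5.259e-01 -2.000e-04  8.440e-02]
```

Emit:
{"method": "apply_moves", "body": {"moves": [[-0.7, 0.5, 1, -0.2, -0.3, 0.4], [-0.7, 0.5, 2, -0.2, -0.3, 0.4], [-0.7, 0.5, 2, -0.2, -0.3, 0.4], [-0.7, 0.5, 2, -0.2, -0.3, 0.4]]}}

```text
clock: 4.23
ee_pos: [0.5145, -0.0241, 0.1297]
tool_rot: [0.808, 0.529, 0.216, -0.143]
wrist_force: [0.5, -0.0, -0.2]
gripper_width: 0.0941
grasp_force: 0.0
```

Run:
```python
from h import *
N=frame(66.4,30);n=-N[:,2];c=np.array([.523,-.0066,.0965])
print(arm.sense()['joint_positions'],arm.sense()['joint_vel'].round(2))
plan([(c+.01*n,N),(c-.014*n,N)],dec=2)
```

```text
[ 0.13588174  0.59253341  0.36402246  2.08584829 -1.0599487   0.86090551
  0.90079384] [-0.   -0.01  0.01 -0.01  0.    0.   -0.  ]
[0.02, 0.09, 2.84, -0.1, 0.0, -0.1]
-- at [ 0.521  -0.0112  0.1052]
[0.01, 0.0, 2.4, -0.0, 0.0, 0.0]
-- at [ 5.258e-01 -2.000e-04  8.440e-02]
```

Emit:
{"method": "apply_moves", "body": {"moves": [[0, 0.1, 1, -0.1, 0, -0.1], [0, 0.1, 2, -0.1, 0, -0.1], [0, 0.1, 2.8, -0.1, 0, -0.1], [0, 0.1, 2.8, -0.1, 0, -0.1], [0, 0.1, 2.8, -0.1, 0, -0.1]]}}

```text
clock: 4.65
ee_pos: [0.521, -0.0119, 0.1057]
tool_rot: [0.808, 0.529, 0.216, -0.142]
wrist_force: [-0.6, -0.3, 0.1]
gripper_width: 0.0941
grasp_force: 0.0
```

Run:
```python
from h import *
N=frame(66.4,30);n=-N[:,2];c=np.array([.523,-.0066,.0965])
print(arm.sense()['joint_positions'],arm.sense()['joint_vel'].round(2))
plan([(c-.014*n,N)],dec=2)
```

```text
[ 0.20262075  0.620148    0.22428415  2.09920063 -1.08257246  0.75833922
  0.90758135] [-0.01 -0.01  0.02 -0.    0.    0.   -0.  ]
[0.03, -0.03, 2.48, -0.0, 0.0, 0.0]
-- at [ 5.258e-01 -2.000e-04  8.440e-02]
```

Emit:
{"method": "apply_moves", "body": {"moves": [[0, 0, 0.7, 0, 0, 0], [0, 0, 1.4, 0, 0, 0], [0, 0, 2, 0, 0, 0], [0, 0, 2.5, 0, 0, 0], [0, 0, 2.5, 0, 0, 0]]}}

```text
clock: 5.07
ee_pos: [0.5259, -0.0002, 0.0837]
tool_rot: [0.808, 0.529, 0.216, -0.142]
wrist_force: [0.2, 0.6, -0.5]
gripper_width: 0.0943
grasp_force: 0.0
```

Emit:
{"method": "apply_moves", "body": {"moves": [[0, 0, 0, 0, 0, 0], [0, 0, 0, 0, 0, 0], [0, 0, 0, 0, 0, 0], [0, 0, 0, 0, 0, 0], [0, 0, 0, 0, 0, 0]], "grip": -1, "grip_force": 25}}

```text
clock: 5.48
ee_pos: [0.526, -0.0001, 0.0839]
tool_rot: [0.808, 0.529, 0.216, -0.142]
wrist_force: [0.5, 0.3, -0.2]
gripper_width: 0.0641
grasp_force: 0.0
```

Emit:
{"method": "apply_moves", "body": {"moves": [[0, 0, 0, 0, 0, 0], [0, 0, 0, 0, 0, 0], [0, 0, 0, 0, 0, 0], [0, 0, 0, 0, 0, 0]]}}

```text
clock: 5.82
ee_pos: [0.5258, 0.0001, 0.0836]
tool_rot: [0.808, 0.529, 0.216, -0.142]
wrist_force: [0.2, -0.8, -0.3]
gripper_width: 0.0376
grasp_force: 0.0
```

Run:
```python
from h import *
N=frame(66.4,30);n=-N[:,2];c=np.array([.523,-.0066,.0965])
print(arm.sense()['joint_positions'],arm.sense()['joint_vel'].round(2),arm.sense()['tool_rot'])
plan([(c-.014*n,N)],dec=2)
s=snap('top');P=cloud(s)
ctr=onz(s,(337.55,201.65),.004);print('tray',ctr)
pc=ctr+[0,0,.05]
f=frame(16.7)
plan([(c+.03*n,N),(c+.06*n+[0,0,.08],frame(60,15)),(ctr+[0,0,.16],f),(ctr+[0,0,.08],f)])
```

```text
[ 0.27812276  0.65133029  0.07401785  2.10824813 -1.08788454  0.65082275
  0.90067251] [ 0.  0.  0.  0.  0. -0.  0.] [ 0.80804723  0.52933537  0.21623611 -0.14179448]
[0.02, 0.01, -0.07, -0.0, 0.0, 0.0]
-- at [ 5.258e-01 -1.000e-04  8.440e-02]
tray [ 0.47611839 -0.2679379   0.004     ]
[0.0, 0.0, -4.5, -0.0, 0.0, 0.0]
-- at [ 0.5169 -0.0206  0.1226]
[4.0, -0.0, -9.9, -2.5, -15.0, 6.0]
-- at [ 0.511  -0.0342  0.2284]
[-11.4, 4.3, 0.3, -2.8, -7.1, 21.5]
[-9.0, 8.2, 1.8, -2.8, -7.1, 21.5]
-- at [ 0.4757 -0.268   0.1644]
[0.0, 0.0, 8.0, -0.0, -0.0, 0.0]
-- at [ 0.4757 -0.2679  0.0844]
```

Run:
```python
from h import *
snap('wrist','w2.png');print(arm.sense()['gripper_width'],arm.sense()['grasp_force'])
```

```text
0.02945221540806693 0.0
```

View pics/w2.png

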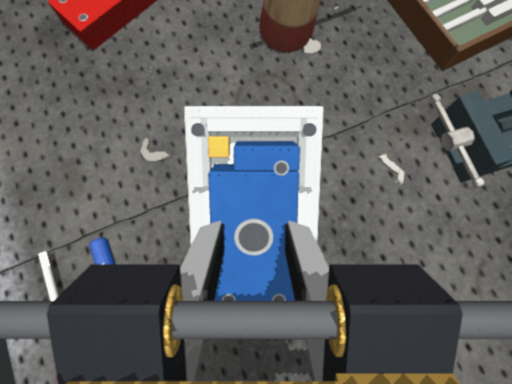

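The fingers at (205,260) and (305,260) flank the part, whose bolt circle is at (253,237), while the opening still reads under 50 mm. I'll let them finish.

Emit:
{"method": "apply_moves", "body": {"moves": [[0, 0, 0, 0, 0, 0], [0, 0, 0, 0, 0, 0], [0, 0, 0, 0, 0, 0]]}}

```text
clock: 6.17
ee_pos: [0.5258, 0.0, 0.0836]
tool_rot: [0.808, 0.529, 0.216, -0.142]
wrist_force: [0.4, 0.1, 0.1]
gripper_width: 0.0092
grasp_force: 0.0
```

Run:
```python
from h import *
s=snap('wrist','w3.png');print(arm.sense());P=cloud(s)
q=arm.sense();Q=R.from_quat(q['tool_rot'])
T=Q.inv().apply((P-q['ee_pos']).reshape(-1,3)).reshape(P.shape)
for u,v in[(205,250),(215,280),(305,250),(300,290),(253,237),(250,200),(250,155),(170,80)]: print((u,v),P[v,u].round(4),'tool',T[v,u].round(4))
```

```text
{'clock': 6.2167, 'joint_positions': array([ 0.27819921,  0.65137613,  0.0739653 ,  2.10824267, -1.08792486,
        0.65083538,  0.90065313]), 'joint_vel': array([0.00014144, 0.00059749, 0.00130873, 0.00028358, 0.00133773,
       0.00196773, 0.00042953]), 'effort': array([ 1.27420830e-03, -4.59048879e+01,  2.42174221e-01, -8.46019149e+00,
       -8.18731673e-01,  1.72327135e+00, -8.05279647e-03]), 'ee_pos': array([5.25827239e-01, 6.24308828e-05, 8.36365540e-02]), 'tool_rot': array([ 0.80806838,  0.52929106,  0.21624678, -0.14182311]), 'wrist_force': array([ 0.68660089,  0.33626632, -0.40119397]), 'ft_torque': array([-0.4835464 ,  0.25696776,  0.00452506]), 'grasp_force': 0.0, 'gripper_width': 0.005656293001528349}
(205, 250) [0.4921 0.0022 0.0623] tool [-0.0207 -0.0318  0.0128]
(215, 280) [ 0.5044 -0.0292  0.2138] tool [ 0.0344 -0.008  -0.1304]
(305, 250) [ 0.5528 -0.0242  0.0616] tool [-0.0209  0.0344  0.0133]
(300, 290) [ 0.5203 -0.0384  0.2178] tool [ 0.0345  0.0103 -0.135 ]
(253, 237) [ 0.5227 -0.0073  0.0957] tool [-0.0009  0.0001 -0.0144]
(250, 200) [0.5287 0.0106 0.1074] tool [ 0.0212 -0.0016 -0.0151]
(250, 155) [0.5376 0.0309 0.1187] tool [ 0.0461 -0.0015 -0.0139]
(170, 80) [ 5.153e-01  1.785e-01 -1.000e-04] tool [ 0.0962 -0.0809  0.1522]
```

View pics/w3.png

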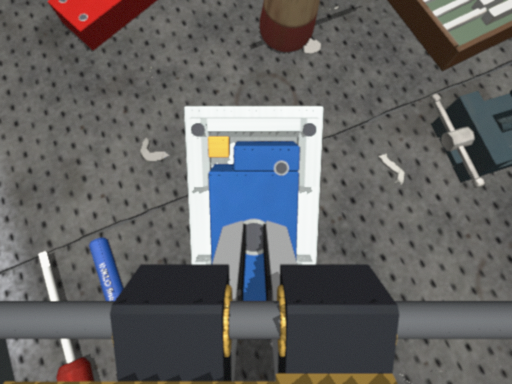

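The fingers have closed nearly to shut above the part, at about (253,235), without touching it, so the real tips stand short of where I expected. I'll measure the tips.

Run:
```python
from h import *
s=snap('wrist');q=arm.sense();Q=R.from_quat(q['tool_rot']);P=cloud(s)
T=Q.inv().apply((P-q['ee_pos']).reshape(-1,3)).reshape(P.shape)
for v in range(220,300,6): print(v,[T[v,u].round(3).tolist() for u in(232,240,268,276)])
```

```text
220 [[0.01, -0.012, -0.015], [0.01, -0.007, -0.015], [0.01, 0.008, -0.016], [0.01, 0.013, -0.016]]
226 [[0.011, -0.011, -0.03], [0.011, -0.007, -0.029], [0.011, 0.008, -0.029], [0.011, 0.012, -0.029]]
232 [[0.011, -0.01, -0.038], [0.011, -0.006, -0.038], [0.011, 0.008, -0.038], [0.011, 0.012, -0.038]]
238 [[0.011, -0.01, -0.046], [0.011, -0.006, -0.046], [0.011, 0.007, -0.046], [0.011, 0.011, -0.045]]
244 [[0.011, -0.009, -0.053], [0.012, -0.006, -0.055], [0.011, 0.007, -0.054], [0.011, 0.011, -0.054]]
250 [[0.011, -0.009, -0.06], [0.011, -0.006, -0.059], [0.011, 0.007, -0.061], [0.011, 0.01, -0.06]]
256 [[0.011, -0.009, -0.066], [0.011, -0.005, -0.066], [0.011, 0.006, -0.067], [0.011, 0.01, -0.066]]
262 [[0.011, -0.008, -0.073], [0.011, -0.005, -0.071], [0.011, 0.006, -0.072], [0.011, 0.009, -0.072]]
268 [[0.035, -0.005, -0.125], [0.011, -0.005, -0.077], [0.011, 0.006, -0.077], [0.034, 0.006, -0.125]]
274 [[0.035, -0.004, -0.128], [0.011, -0.005, -0.082], [0.011, 0.006, -0.083], [0.035, 0.006, -0.129]]
280 [[0.035, -0.004, -0.132], [0.011, -0.004, -0.087], [0.011, 0.006, -0.086], [0.035, 0.005, -0.131]]
286 [[0.035, -0.004, -0.134], [0.011, -0.004, -0.09], [0.011, 0.006, -0.09], [0.035, 0.005, -0.134]]
292 [[0.035, -0.004, -0.137], [0.031, -0.003, -0.129], [0.011, 0.005, -0.095], [0.035, 0.005, -0.137]]
298 [[0.035, -0.004, -0.139], [0.029, -0.003, -0.129], [0.011, 0.005, -0.098], [0.035, 0.005, -0.139]]
```

Emit:
{"method": "apply_moves", "body": {"moves": [[0, 0, -2, 0, 0, 0], [0, 0, -4, 0, 0, 0], [0, 0, -4, 0, 0, 0]]}}

```text
clock: 6.52
ee_pos: [0.519, -0.0209, 0.1203]
tool_rot: [0.809, 0.529, 0.217, -0.139]
wrist_force: [0.9, -1.2, -0.3]
gripper_width: 0.0004
grasp_force: 0.0
```

Run:
```python
from h import *
s=snap('wrist','w4.png');q=arm.sense();Q=R.from_quat(q['tool_rot']);P=cloud(s)
print(q['gripper_width'],q['ee_pos'])
T=Q.inv().apply((P-q['ee_pos']).reshape(-1,3)).reshape(P.shape)
for v in range(190,250,4): print(v,[T[v,u].round(3).tolist() for u in(240,268)])
```

```text
0.00036009930643447747 [ 0.51877774 -0.01962157  0.11927701]
190 [[0.016, -0.008, 0.026], [0.016, 0.011, 0.027]]
194 [[0.013, -0.008, 0.027], [0.013, 0.011, 0.027]]
198 [[0.01, -0.008, 0.027], [0.01, 0.011, 0.027]]
202 [[0.007, -0.008, 0.027], [0.007, 0.011, 0.027]]
206 [[0.005, -0.008, 0.026], [0.005, 0.011, 0.025]]
210 [[0.002, -0.008, 0.025], [0.002, 0.011, 0.025]]
214 [[-0.001, -0.008, 0.025], [-0.001, 0.011, 0.027]]
218 [[-0.004, -0.008, 0.026], [-0.004, 0.011, 0.026]]
222 [[-0.007, -0.008, 0.026], [-0.007, 0.011, 0.027]]
226 [[0.011, -0.006, -0.03], [0.011, 0.009, -0.03]]
230 [[0.01, -0.006, -0.036], [0.011, 0.008, -0.036]]
234 [[0.01, -0.006, -0.041], [0.011, 0.008, -0.043]]
238 [[0.01, -0.005, -0.046], [0.01, 0.008, -0.047]]
242 [[0.01, -0.005, -0.051], [0.01, 0.008, -0.052]]
246 [[0.011, -0.005, -0.057], [0.011, 0.007, -0.057]]
```

View pics/w4.png

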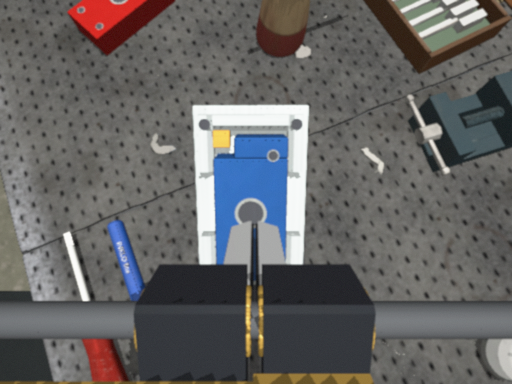

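The lifted view shows closed tips ending near (254,226), 28 mm behind the reported TCP, and the body's offset agrees. The true tool is therefore about 39 mm short of the reported TCP along tool z, which I'll allow for from here.

Emit:
{"method": "apply_moves", "body": {"moves": [[0, 0, 0, 0, 0, 0], [0, 0, 0, 0, 0, 0], [0, 0, 0, 0, 0, 0], [0, 0, 0, 0, 0, 0], [0, 0, 0, 0, 0, 0]], "grip": 1}}

```text
clock: 6.98
ee_pos: [0.5176, -0.0178, 0.1178]
tool_rot: [0.808, 0.529, 0.216, -0.142]
wrist_force: [-0.2, -0.7, -0.9]
gripper_width: 0.0302
grasp_force: 0.0
```

Emit:
{"method": "apply_moves", "body": {"moves": [[0, 0, 0, 0, 0, 0], [0, 0, 0, 0, 0, 0], [0, 0, 0, 0, 0, 0], [0, 0, 0, 0, 0, 0], [0, 0, 0, 0, 0, 0]]}}

```text
clock: 7.4
ee_pos: [0.5179, -0.0183, 0.1183]
tool_rot: [0.808, 0.529, 0.216, -0.142]
wrist_force: [-1.3, 0.8, 0.4]
gripper_width: 0.0642
grasp_force: 0.0
```

Emit:
{"method": "apply_moves", "body": {"moves": [[0, 0, 0, 0, 0, 0], [0, 0, 0, 0, 0, 0], [0, 0, 0, 0, 0, 0], [0, 0, 0, 0, 0, 0], [0, 0, 0, 0, 0, 0]]}}

```text
clock: 7.82
ee_pos: [0.5179, -0.0183, 0.1183]
tool_rot: [0.808, 0.529, 0.216, -0.142]
wrist_force: [-0.7, 0.6, -0.2]
gripper_width: 0.0929
grasp_force: 0.0
```

Run:
```python
from h import *
N=frame(66.4,30);n=-N[:,2];c=np.array([.523,-.0066,.0965])
print(arm.sense()['gripper_width'],arm.sense()['joint_positions'])
plan([(c-.01*n,N),(c-.052*n,N)],dec=2)
s=snap('scene','s2.png');cv2.imwrite('pics/s2c.png',cv2.resize(cv2.imread('pics/s2.png')[110:260,170:330],None,fx=4,fy=4,interpolation=cv2.INTER_CUBIC)[:600])
```

```text
0.09288650320329978 [ 0.2828649   0.58830288  0.12658534  2.08915774 -0.99362485  0.73016958
  0.82539356]
[0.01, 0.0, 3.53, -0.0, 0.0, 0.0]
-- at [ 0.525  -0.002   0.0878]
[0.01, 0.01, 4.2, -0.0, 0.0, 0.0]
-- at [0.5335 0.0172 0.0515]
```

View pics/s2c.png

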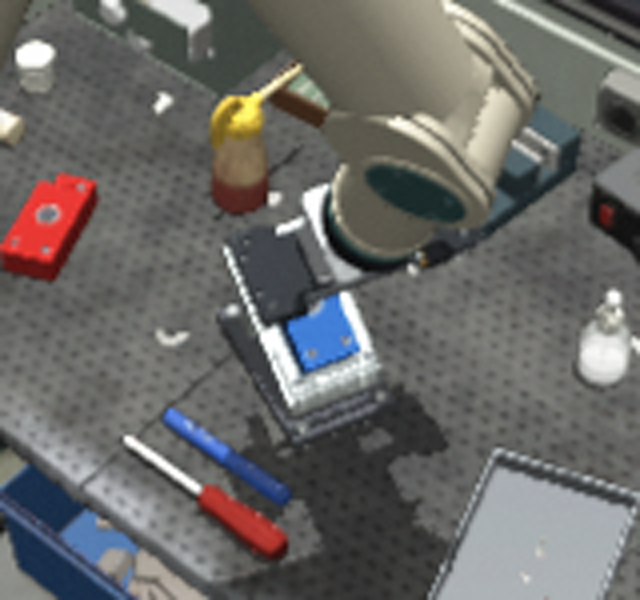

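The crop shows the gripper over the nest with the blue part at (320,335), still seated, and nothing disturbed. I'll descend carefully.

Emit:
{"method": "apply_moves", "body": {"moves": [[0, 0, 1, 0, 0, 0], [0, 0, 2, 0, 0, 0], [0, 0, 3, 0, 0, 0], [0, 0, 3.5, 0, 0, 0], [0, 0, 3.5, 0, 0, 0]]}}

```text
clock: 8.28
ee_pos: [0.5241, -0.0008, 0.0867]
tool_rot: [0.808, 0.529, 0.216, -0.143]
wrist_force: [0.5, 0.1, -0.5]
gripper_width: 0.0937
grasp_force: 0.0
```

Emit:
{"method": "apply_moves", "body": {"moves": [[0, 0, 0.5, 0, 0, 0], [0, 0, 1, 0, 0, 0], [0, 0, 1.5, 0, 0, 0], [0, 0, 2, 0, 0, 0], [0, 0, 2, 0, 0, 0]]}}

```text
clock: 8.7
ee_pos: [0.5286, 0.0076, 0.0701]
tool_rot: [0.808, 0.529, 0.216, -0.142]
wrist_force: [-0.3, 0.9, -0.1]
gripper_width: 0.0942
grasp_force: 0.0
```

Run:
```python
from h import *
N=frame(66.4,30);n=-N[:,2];c=np.array([.523,-.0066,.0965])
s=snap('wrist');q=arm.sense();Q=R.from_quat(q['tool_rot']);P=cloud(s);print(q['wrist_force'],q['joint_positions'].round(2))
T=Q.inv().apply((P-q['ee_pos']).reshape(-1,3)).reshape(P.shape)
# finger front faces: points at tool x .006...014, z<-.01, |y|>.03
m=(T[...,0]>.007)&(T[...,0]<.013)&(np.abs(T[...,1])>.03)&(np.abs(T[...,1])<.065)&(T[...,2]<-.012)&(T[...,2]>-.11)
for sg in(-1,1):
    k=m&(T[...,1]*sg>0);print(sg,k.sum(),np.percentile(T[k],[0,2,50,98,100],axis=0).round(3).tolist())
plan([(c-.052*n,N)],dec=2)
```

```text
[-0.69894629  0.33308197 -0.13068917] [ 0.34  0.68 -0.04  2.11 -1.07  0.57  0.88]
-1 2815 [[0.007, -0.059, -0.101], [0.007, -0.058, -0.099], [0.011, -0.051, -0.074], [0.012, -0.046, -0.026], [0.012, -0.046, -0.02]]
1 2819 [[0.007, 0.047, -0.101], [0.007, 0.047, -0.099], [0.011, 0.052, -0.075], [0.012, 0.059, -0.026], [0.012, 0.061, -0.02]]
[0.01, 0.04, 2.19, -0.1, -0.0, 0.0]
-- at [0.5334 0.0172 0.0514]
```

Emit:
{"method": "apply_moves", "body": {"moves": [[0, 0, 0.5, 0, 0, 0], [0, 0, 1, 0, 0, 0], [0, 0, 1.5, 0, 0, 0], [0, 0, 2, 0, 0, 0], [0, 0, 2, 0, 0, 0]]}}

```text
clock: 9.17
ee_pos: [0.5325, 0.0169, 0.0526]
tool_rot: [0.808, 0.529, 0.216, -0.143]
wrist_force: [0.1, -0.6, 0.1]
gripper_width: 0.0942
grasp_force: 0.0
```

Emit:
{"method": "apply_moves", "body": {"moves": [[0, 0, 0, 0, 0, 0], [0, 0, 0, 0, 0, 0], [0, 0, 0, 0, 0, 0], [0, 0, 0, 0, 0, 0], [0, 0, 0, 0, 0, 0]], "grip": -1, "grip_force": 25}}

```text
clock: 9.58
ee_pos: [0.5325, 0.0161, 0.0533]
tool_rot: [0.808, 0.529, 0.216, -0.142]
wrist_force: [-0.8, 0.6, -1.8]
gripper_width: 0.0823
grasp_force: 25.0
```

Emit:
{"method": "apply_moves", "body": {"moves": [[0, 0, 0, 0, 0, 0], [0, 0, 0, 0, 0, 0], [0, 0, 0, 0, 0, 0], [0, 0, 0, 0, 0, 0], [0, 0, 0, 0, 0, 0]]}}

```text
clock: 10.0
ee_pos: [0.5325, 0.0161, 0.0533]
tool_rot: [0.808, 0.529, 0.216, -0.142]
wrist_force: [-1.7, 0.4, -0.8]
gripper_width: 0.0822
grasp_force: 25.0
```

Run:
```python
from h import *
s=snap('wrist','w5.png');q=arm.sense();Q=R.from_quat(q['tool_rot']);P=cloud(s)
T=Q.inv().apply((P-q['ee_pos']).reshape(-1,3)).reshape(P.shape)
m=(T[...,0]>.007)&(T[...,0]<.0135)&(np.abs(T[...,1])<.065)&(T[...,2]<-.028)&(T[...,2]>-.11)
for z in(-.03,-.04,-.05,-.06,-.08):
    k=m&(np.abs(T[...,2]-z)<.002);y=T[k][:,1];print(z,[(y[y*g>0].min().round(4),y[y*g>0].max().round(4)) for g in(-1,1) if (y*g>0).any()])
h=hsv(s);g=s['pixels']
for v in range(150,300,10): print(v,[ (u,T[v,u].round(3).tolist(),g[v,u].tolist()) for u in (150,170,190,205)])
print(P[200,250],arm.sense()['wrist_force'])
```

```text
-0.03 [(np.float64(-0.052), np.float64(-0.0401)), (np.float64(0.0417), np.float64(0.0537))]
-0.04 [(np.float64(-0.0522), np.float64(-0.04)), (np.float64(0.0417), np.float64(0.0537))]
-0.05 [(np.float64(-0.0521), np.float64(-0.0003)), (np.float64(0.0001), np.float64(0.0537))]
-0.06 [(np.float64(-0.0521), np.float64(-0.04)), (np.float64(0.0416), np.float64(0.0538))]
-0.08 [(np.float64(-0.0525), np.float64(-0.04)), (np.float64(0.0416), np.float64(0.0541))]
150 [(150, [0.037, -0.084, 0.082], [87, 86, 84]), (170, [0.037, -0.068, 0.083], [94, 93, 90]), (190, [0.051, -0.03, -0.034], [220, 225, 223]), (205, [0.051, -0.023, -0.032], [231, 188, 84])]
160 [(150, [0.03, -0.082, 0.073], [169, 166, 160]), (170, [0.029, -0.067, 0.078], [91, 90, 87]), (190, [0.047, -0.03, -0.034], [224, 228, 227]), (205, [0.046, -0.023, -0.031], [231, 187, 83])]
170 [(150, [0.022, -0.083, 0.074], [81, 81, 78]), (170, [0.022, -0.067, 0.073], [72, 70, 68]), (190, [0.041, -0.031, -0.033], [228, 233, 231]), (205, [0.039, -0.025, -0.021], [154, 158, 155])]
180 [(150, [0.015, -0.082, 0.068], [83, 84, 80]), (170, [0.015, -
[... 1630 characters left out ...]
205, [0.001, -0.023, -0.049], [49, 101, 173])]
270 [(150, [0.01, -0.04, -0.076], [13, 12, 13]), (170, [-0.006, -0.041, -0.045], [30, 32, 30]), (190, [-0.018, -0.035, -0.021], [231, 236, 234]), (205, [-0.004, -0.023, -0.05], [49, 99, 169])]
280 [(150, [0.005, -0.04, -0.076], [18, 16, 15]), (170, [-0.052, -0.061, 0.031], [51, 51, 49]), (190, [-0.024, -0.036, -0.021], [178, 185, 182]), (205, [-0.009, -0.023, -0.049], [48, 99, 167])]
290 [(150, [0.001, -0.04, -0.077], [13, 14, 15]), (170, [-0.058, -0.061, 0.027], [51, 52, 50]), (190, [-0.024, -0.034, -0.033], [179, 184, 181]), (205, [-0.014, -0.023, -0.05], [47, 100, 168])]
[0.53218434 0.01833733 0.11126869] [-2.70138915 -0.23780115 -1.32642046]
```

View pics/w5.png

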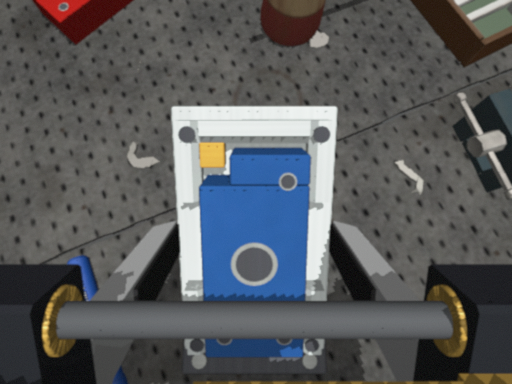

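The fingers closed on the nest's 84 mm plate, at about (170,240) and (340,240): the tips are just below the floor level. This puts them about 18 mm behind the reported TCP. I'll open, rise 9 mm and grip again.

Emit:
{"method": "apply_moves", "body": {"moves": [[0, 0, 0, 0, 0, 0], [0, 0, 0, 0, 0, 0], [0, 0, 0, 0, 0, 0], [0, 0, 0, 0, 0, 0]], "grip": 1}}

```text
clock: 10.38
ee_pos: [0.5335, 0.0158, 0.0536]
tool_rot: [0.808, 0.529, 0.217, -0.141]
wrist_force: [0.2, -0.0, -0.2]
gripper_width: 0.0942
grasp_force: 0.0
```

Emit:
{"method": "apply_moves", "body": {"moves": [[0, 0, -0.5, 0, 0, 0], [0, 0, -0.9, 0, 0, 0], [0, 0, -0.9, 0, 0, 0], [0, 0, -0.9, 0, 0, 0]]}}

```text
clock: 10.72
ee_pos: [0.5313, 0.0115, 0.0615]
tool_rot: [0.808, 0.529, 0.216, -0.141]
wrist_force: [0.3, 0.1, -0.0]
gripper_width: 0.0938
grasp_force: 0.0
```

Emit:
{"method": "apply_moves", "body": {"moves": [[0, 0, 0, 0, 0, 0], [0, 0, 0, 0, 0, 0], [0, 0, 0, 0, 0, 0], [0, 0, 0, 0, 0, 0], [0, 0, 0, 0, 0, 0]], "grip": -1, "grip_force": 25}}

```text
clock: 11.13
ee_pos: [0.531, 0.012, 0.061]
tool_rot: [0.808, 0.529, 0.216, -0.142]
wrist_force: [-0.2, -0.3, 0.3]
gripper_width: 0.0639
grasp_force: 0.0
```

Emit:
{"method": "apply_moves", "body": {"moves": [[0, 0, 0, 0, 0, 0], [0, 0, 0, 0, 0, 0], [0, 0, 0, 0, 0, 0], [0, 0, 0, 0, 0, 0], [0, 0, 0, 0, 0, 0]]}}

```text
clock: 11.55
ee_pos: [0.5309, 0.012, 0.0611]
tool_rot: [0.808, 0.529, 0.216, -0.142]
wrist_force: [-0.2, -0.2, -0.5]
gripper_width: 0.0497
grasp_force: 25.0
```

Emit:
{"method": "apply_moves", "body": {"moves": [[0, 0, -0.5, 0, 0, 0], [0, 0, -1.2, 0, 0, 0], [0, 0, -2.2, 0, 0, 0], [0, 0, -3.5, 0, 0, 0], [0, 0, -5, 0, 0, 0]], "grip_force": 32}}

```text
clock: 11.97
ee_pos: [0.5204, -0.0117, 0.1051]
tool_rot: [0.808, 0.529, 0.216, -0.142]
wrist_force: [-0.3, -0.0, -2.8]
gripper_width: 0.0497
grasp_force: 32.0
```

Emit:
{"method": "apply_moves", "body": {"moves": [[0, 0, -2, 0, 0, 0], [0, 0, -4, 0, 0, 0], [0, 0, -4, 0, 0, 0]]}}

```text
clock: 12.22
ee_pos: [0.5143, -0.033, 0.1419]
tool_rot: [0.809, 0.529, 0.217, -0.138]
wrist_force: [0.5, -0.6, -2.4]
gripper_width: 0.0495
grasp_force: 32.0
```

Run:
```python
from h import *
N=frame(66.4,30);n=-N[:,2];c=np.array([.523,-.0066,.0965])
print('part top in tool',N.T@(c-np.array([.5309,.012,.0611])))
s=snap('wrist');q=arm.sense();Q=R.from_quat(q['tool_rot']);nn=-Q.as_matrix()[:,2]
b=part(s,'blue',nn,rough=q['ee_pos']+nn*.035);print('now in tool',Q.inv().apply(b[0]-q['ee_pos']),Q.inv().apply(b[1]),b[2],q['gripper_width'],q['wrist_force'],q['joint_positions'].round(2))
f=frame(16.7);ctr=np.array([.476,-.268,.004])
plan([([.49,-.12,.20],frame(45,12)),(ctr+[0,0,.10],f)],d0=.15,a0=28)
```

```text
part top in tool [ 0.00020013  0.00020723 -0.04076085]
now in tool [ 0.01282678  0.00143678 -0.04262655] [9.99997698e-01 2.14574273e-03 4.34493606e-17] (0.076700359582901, 0.05009956285357475) 0.049990970007861416 [ 0.15275895  0.44234109 -2.64189855] [ 0.39  0.54  0.01  2.07 -0.87  0.72  0.71]
[-4.9, 1.4, -9.7, -7.4, -17.7, 20.1]
-- at [ 0.4902 -0.1201  0.2004]
[-6.6, 4.7, 3.5, -1.5, -5.9, 14.1]
[-4.9, 6.1, 4.3, -1.5, -5.9, 14.1]
-- at [ 0.4758 -0.2683  0.1037]
```

Emit:
{"method": "apply_moves", "body": {"moves": [[-1, 0.3, -2, -1.5, -3.5, 4], [-2, 0.6, -4, -3, -7, 8], [-3, 0.9, -6, -4.5, -10.5, 12], [-4, 1.2, -8, -6, -14, 16], [-4.9, 1.4, -9.7, -7.4, -17.7, 20.1]]}}

```text
clock: 12.68
ee_pos: [0.4885, -0.1188, 0.1989]
tool_rot: [0.919, 0.379, 0.094, -0.042]
wrist_force: [0.1, 0.4, -2.9]
gripper_width: 0.0498
grasp_force: 32.0
```

Emit:
{"method": "apply_moves", "body": {"moves": [[0, 0, 0, 0, 0, 0]]}}

```text
clock: 12.77
ee_pos: [0.4913, -0.1175, 0.2002]
tool_rot: [0.918, 0.382, 0.096, -0.041]
wrist_force: [-0.1, 0.6, -2.3]
gripper_width: 0.0499
grasp_force: 32.0
```

Run:
```python
from h import *
print(arm.sense()['ee_pos'])
f=frame(16.7);ctr=np.array([.476,-.268,.004])
plan([(ctr+[0,0,.10],f)],d0=.15,a0=28)
```

```text
[ 0.49126668 -0.11746039  0.20022248]
[-6.7, 4.8, 3.5, -1.5, -5.9, 14.2]
[-5.0, 6.1, 4.2, -1.6, -5.8, 14.2]
-- at [ 0.4763 -0.2676  0.1041]
```

Emit:
{"method": "apply_moves", "body": {"moves": [[-1.4, 1, 0.7, -0.3, -1.2, 2.8], [-2.8, 2, 1.4, -0.6, -2.4, 5.6], [-4.2, 3, 2.1, -0.9, -3.6, 8.5], [-5.5, 4, 2.8, -1.2, -4.8, 11.4], [-6.7, 4.8, 3.5, -1.5, -5.9, 14.2]]}}

```text
clock: 13.18
ee_pos: [0.4816, -0.1924, 0.148]
tool_rot: [0.963, 0.266, 0.047, -0.024]
wrist_force: [0.6, 0.0, -3.0]
gripper_width: 0.0497
grasp_force: 32.0
```

Emit:
{"method": "apply_moves", "body": {"moves": [[-1, 1.2, 0.9, -0.3, -1.2, 2.8], [-2, 2.4, 1.7, -0.6, -2.4, 5.7], [-3, 3.6, 2.5, -0.9, -3.6, 8.5], [-4, 4.9, 3.4, -1.2, -4.8, 11.4], [-5, 6.1, 4.2, -1.6, -5.8, 14.2]]}}

```text
clock: 13.6
ee_pos: [0.4737, -0.2668, 0.0995]
tool_rot: [0.989, 0.145, -0.002, -0.003]
wrist_force: [0.4, 0.2, -3.0]
gripper_width: 0.0494
grasp_force: 32.0
```

Emit:
{"method": "apply_moves", "body": {"moves": [[0, 0, 0, 0, 0, 0], [0, 0, 0, 0, 0, 0]]}}

```text
clock: 13.77
ee_pos: [0.4731, -0.2667, 0.1002]
tool_rot: [0.989, 0.146, -0.002, -0.003]
wrist_force: [0.0, 0.5, -3.9]
gripper_width: 0.0499
grasp_force: 32.0
```

Run:
```python
from h import *
s=snap('wrist');q=arm.sense();Q=R.from_quat(q['tool_rot']);nn=-Q.as_matrix()[:,2]
b=part(s,'blue',nn,rough=q['ee_pos']+nn*.035);print('part',b[0],b[1],b[2],'ee',q['ee_pos'],nn,q['joint_positions'].round(2))
P=cloud(s);m=(np.abs(P[...,0]-.476)<.2)&(np.abs(P[...,1]+.268)<.2)
# tray floor / rim heights visible
z=P[...,2][m];print(np.histogram(z,bins=[-.01,0,.002,.006,.01,.018,.025,.04]))
t=m&(P[...,2]>.002)&(P[...,2]<.03);r=cv2.minAreaRect(P[t][:,:2].astype(np.float32));print('tray visible',r,cv2.boxPoints(r))
f=frame(16.7);plan([([.476,-.268,0.03],f)],dec=2)
```

```text
part [ 0.48573416 -0.26228017  0.14170347] [ 0.95736506  0.28887626 -0.00162637] (0.07674585282802582, 0.04982166737318039) ee [ 0.47353974 -0.26638535  0.10096576] [ 0.00344907 -0.00580072  0.99997723] [ 0.11  0.66  0.56  1.9  -0.51  0.73 -0.32]
(array([29450, 55466, 13778,  1341,  3434,  5957,  1768]), array([-0.01 ,  0.   ,  0.002,  0.006,  0.01 ,  0.018,  0.025,  0.04 ]))
tray visible ((0.4947209358215332, -0.2546391785144806), (0.2548072636127472, 0.4470241069793701), 16.580034255981445) [[ 0.3088343  -0.07677548]
 [ 0.4363946  -0.50521326]
 [ 0.68060756 -0.43250287]
 [ 0.5530473  -0.0040651 ]]
[0.2, 0.27, 7.09, -0.4, 0.1, 0.1]
-- at [ 0.476 -0.268  0.03 ]
```

Emit:
{"method": "apply_moves", "body": {"moves": [[0.2, 0.3, 1.5, -0.4, 0, 0], [0.2, 0.3, 3.2, -0.4, 0, 0], [0.2, 0.3, 5, -0.4, 0, 0], [0.2, 0.3, 6.5, -0.4, 0, 0], [0.2, 0.3, 7.1, -0.4, 0, 0]]}}

```text
clock: 14.23
ee_pos: [0.4762, -0.2678, 0.0298]
tool_rot: [0.989, 0.146, -0.001, 0.0]
wrist_force: [-0.7, 0.4, -1.8]
gripper_width: 0.0497
grasp_force: 32.0
```

Emit:
{"method": "apply_moves", "body": {"moves": [[0, 0, 0.8, 0, 0, 0], [0, 0, 1.6, 0, 0, 0], [0, 0, 2.3, 0, 0, 0], [0, 0, 3, 0, 0, 0], [0, 0, 3, 0, 0, 0]]}}

```text
clock: 14.65
ee_pos: [0.4764, -0.2699, 0.0002]
tool_rot: [0.989, 0.145, -0.001, 0.002]
wrist_force: [-0.1, -0.4, -3.0]
gripper_width: 0.0497
grasp_force: 32.0
```

Run:
```python
from h import *
s=snap('wrist');q=arm.sense();Q=R.from_quat(q['tool_rot']);nn=-Q.as_matrix()[:,2]
b=part(s,'blue',nn,rough=q['ee_pos']+nn*.035);print('part',b[0],b[1],b[2],'ee',q['ee_pos'],nn,q['wrist_force'])
```

```text
part [ 0.48885267 -0.26507576  0.04167397] [ 0.95792795  0.28700311 -0.00180705] (0.07672059535980225, 0.04979870095849037) ee [ 0.47653618 -0.27012926  0.00071634] [7.50237311e-04 3.79215440e-03 9.99992528e-01] [ 0.22999492 -0.47633179 -2.54521262]
```

Emit:
{"method": "apply_moves", "body": {"moves": [[0, 0, 0.2, 0, 0, 0], [0, 0, 0.4, 0, 0, 0], [0, 0, 0.6, 0, 0, 0], [0, 0, 0.7, 0, 0, 0], [0, 0, 0.7, 0, 0, 0]]}}

```text
clock: 15.12
ee_pos: [0.4768, -0.2704, -0.0059]
tool_rot: [0.99, 0.144, -0.0, 0.002]
wrist_force: [-1.0, -0.5, -2.2]
gripper_width: 0.0496
grasp_force: 32.0
```

Emit:
{"method": "apply_moves", "body": {"moves": [[0, 0, 0.05, 0, 0, 0], [0, 0, 0.1, 0, 0, 0], [0, 0, 0.15, 0, 0, 0], [0, 0, 0.2, 0, 0, 0], [0, 0, 0.2, 0, 0, 0]]}}

```text
clock: 15.53
ee_pos: [0.4769, -0.2704, -0.0079]
tool_rot: [0.99, 0.144, -0.0, 0.002]
wrist_force: [-0.2, 0.3, -1.7]
gripper_width: 0.05
grasp_force: 32.0
```

Emit:
{"method": "apply_moves", "body": {"moves": [[0, 0, 0.04, 0, 0, 0], [0, 0, 0.08, 0, 0, 0], [0, 0, 0.1, 0, 0, 0], [0, 0, 0.1, 0, 0, 0]]}}

```text
clock: 15.87
ee_pos: [0.4768, -0.2704, -0.0089]
tool_rot: [0.99, 0.145, -0.0, 0.002]
wrist_force: [0.9, 0.3, -3.0]
gripper_width: 0.0498
grasp_force: 32.0
```

Emit:
{"method": "apply_moves", "body": {"moves": [[0, 0, 0.04, 0, 0, 0], [0, 0, 0.08, 0, 0, 0], [0, 0, 0.1, 0, 0, 0], [0, 0, 0.1, 0, 0, 0]]}}

```text
clock: 16.2
ee_pos: [0.4769, -0.2704, -0.009]
tool_rot: [0.99, 0.144, -0.0, 0.002]
wrist_force: [-1.4, 0.7, 5.8]
gripper_width: 0.0498
grasp_force: 32.0
```

Emit:
{"method": "apply_moves", "body": {"moves": [[0, 0, -0.05, 0, 0, 0], [0, 0, -0.05, 0, 0, 0]]}}

```text
clock: 16.37
ee_pos: [0.4769, -0.2705, -0.009]
tool_rot: [0.99, 0.144, -0.0, 0.002]
wrist_force: [-1.0, 1.3, 2.9]
gripper_width: 0.0498
grasp_force: 32.0
```

Emit:
{"method": "apply_moves", "body": {"moves": [[0, 0, 0, 0, 0, 0], [0, 0, 0, 0, 0, 0], [0, 0, 0, 0, 0, 0], [0, 0, 0, 0, 0, 0], [0, 0, 0, 0, 0, 0]], "grip": 0.5}}

```text
clock: 16.78
ee_pos: [0.4769, -0.2705, -0.0094]
tool_rot: [0.99, 0.144, -0.0, 0.002]
wrist_force: [-0.4, 0.8, -0.6]
gripper_width: 0.0703
grasp_force: 0.0
```

Emit:
{"method": "apply_moves", "body": {"moves": [[0, 0, -1, 0, 0, 0], [0, 0, -3, 0, 0, 0], [0, 0, -6, 0, 0, 0], [0, 0, -9, 0, 0, 0], [0, 0, -12, 0, 0, 0]]}}

```text
clock: 17.2
ee_pos: [0.4764, -0.2699, 0.1125]
tool_rot: [0.99, 0.144, -0.001, 0.002]
wrist_force: [1.1, -0.0, 0.3]
gripper_width: 0.0706
grasp_force: 0.0
```

Emit:
{"method": "apply_moves", "body": {"moves": [[0, 0, -3, 0, 0, 0], [0, 0, -6, 0, 0, 0], [0, 0, -9, 0, 0, 0], [0, 0, -9, 0, 0, 0], [0, 0, -9, 0, 0, 0]], "grip": 1}}

```text
clock: 17.62
ee_pos: [0.4777, -0.27, 0.2027]
tool_rot: [0.989, 0.145, 0.001, 0.003]
wrist_force: [0.6, 1.0, -0.8]
gripper_width: 0.094
grasp_force: 0.0
```

Run:
```python
from h import *
s=snap('wrist');z=np.array([0,0,1.])
b=part(s,'blue',z,rough=np.array([.477,-.27,.032]));print('blue',b[0],b[1],b[2])
plan([([.44,.02,.25],frame(35)),([.44,.20,.23],frame(23))])
```

```text
blue [ 0.47658145 -0.26892442  0.03259925] [0.95441326 0.29848842 0.        ] (0.10242696851491928, 0.04839496314525604)
[2.4, -14.4, -2.5, 0.1, 0.0, -9.2]
[4.6, -13.8, -2.5, 0.1, 0.1, -9.2]
-- at [0.4399 0.0201 0.2502]
[5.2, -7.4, 1.0, 0.0, -0.0, 6.0]
[4.3, -7.8, 1.0, 0.0, -0.0, 6.0]
-- at [0.4398 0.1996 0.2301]
```

Emit:
{"method": "apply_moves", "body": {"moves": [[2.4, -14.4, -2.5, 0, 0, -9.2], [2.4, -14.4, -2.5, 0, 0, -9.2], [2.4, -14.4, -2.5, 0, 0, -9.2], [2.4, -14.4, -2.5, 0, 0, -9.2], [2.4, -14.4, -2.5, 0, 0, -9.2]]}}

```text
clock: 18.08
ee_pos: [0.4573, -0.1181, 0.2239]
tool_rot: [0.974, 0.227, -0.002, -0.0]
wrist_force: [0.5, -0.4, 0.7]
gripper_width: 0.094
grasp_force: 0.0
```

Emit:
{"method": "apply_moves", "body": {"moves": [[4.6, -13.8, -2.5, 0, 0, -9.2], [4.6, -13.8, -2.5, 0, 0, -9.2], [4.6, -13.8, -2.5, 0, 0, -9.2], [4.6, -13.8, -2.5, 0, 0, -9.2], [4.6, -13.8, -2.5, 0, 0, -9.2]]}}

```text
clock: 18.5
ee_pos: [0.4391, 0.0247, 0.2487]
tool_rot: [0.953, 0.305, -0.001, 0.001]
wrist_force: [-0.2, 0.7, -0.0]
gripper_width: 0.0942
grasp_force: 0.0
```

Run:
```python
from h import *
s=snap('wrist','w6.png');P=cloud(s);q=arm.sense();print(q['ee_pos'],q['joint_positions'].round(2))
N=frame(66.4,30)*[1,-1,-1]  # nest axes columns
c=np.array([.523,-.0066,.0965]);o=c-.028*N[:,2]
L=(P-o)@N; h=hsv(s)
np.save('nestL.npy',L)
k=(h[...,0]>15)&(h[...,0]<30)&(h[...,1]>100)&(np.abs(L[...,0]-.047)<.015)&(np.abs(L[...,1]-.02)<.015)&(np.abs(L[...,2]-.01)<.003)
print('key',k.sum(),L[k].mean(0),L[k].min(0),L[k].max(0),'expect .0472,.0203,.010')
fl=(np.abs(L[...,0])<.04)&(np.abs(L[...,1])<.02)&(np.abs(L[...,2])<.01);print('floor z',fl.sum(),np.median(L[fl],0))
near=(np.abs(L[...,0])<.09)&(np.abs(L[...,1])<.06)
wt=near&(np.abs(L[...,2]-.012)<.0025)&(h[...,1]<60)&(h[...,2]>150)
print('wall top',wt.sum(),np.percentile(L[wt],[0.5,99.5],axis=0))
r=part(s,'red',np.array([0,0,1.]),rough=np.array([.495,.28,.028]));print('red',r[0],r[2],r[1])
```

```text
[0.43941113 0.02166038 0.24860333] [-0.61  0.29  0.64  1.99 -0.21  0.93 -0.82]
key 139 [0.04966947 0.02092445 0.00990306] [0.04293348 0.01524316 0.00796985] [0.05572216 0.0266358  0.01191753] expect .0472,.0203,.010
floor z 2329 [ 3.95315342e-03 -3.05010596e-04 -9.44657593e-05]
wall top 1966 [[-0.0638689  -0.03765332  0.00951625]
 [ 0.06548794  0.03707206  0.01347206]]
red [0.46871179 0.26974234 0.0287817 ] (0.04714079201221466, 0.051549047231674194) [ 0.39149255 -0.92018128  0.        ]
```

Run:
```python
from h import *
plan([([.485,.275,.20],frame(23))])
```

```text
[9.2, -9.0, 2.4, 0.1, 0.1, 6.1]
[8.2, -10.0, 2.4, 0.1, 0.1, 6.2]
-- at [0.4853 0.2754 0.1997]
```

Emit:
{"method": "apply_moves", "body": {"moves": [[9.2, -9, 2.4, 0, 0, 6.1], [9.2, -9, 2.4, 0, 0, 6.1], [9.2, -9, 2.4, 0, 0, 6.1], [9.2, -9, 2.4, 0, 0, 6.1], [9.2, -9, 2.4, 0, 0, 6.1]]}}

```text
clock: 18.97
ee_pos: [0.4636, 0.1468, 0.223]
tool_rot: [0.968, 0.251, -0.002, 0.003]
wrist_force: [0.8, -0.5, 0.9]
gripper_width: 0.0938
grasp_force: 0.0
```

Emit:
{"method": "apply_moves", "body": {"moves": [[8.2, -10, 2.4, 0, 0, 6.2], [8.2, -10, 2.4, 0, 0, 6.2], [8.2, -10, 2.4, 0, 0, 6.2], [8.2, -10, 2.4, 0, 0, 6.2], [8.2, -10, 2.4, 0, 0, 6.2]]}}

```text
clock: 19.38
ee_pos: [0.4875, 0.273, 0.1989]
tool_rot: [0.98, 0.198, -0.001, 0.003]
wrist_force: [0.6, -1.5, 0.3]
gripper_width: 0.0939
grasp_force: 0.0
```

Run:
```python
from h import *
s=snap('wrist','w7.png');q=arm.sense();print(q['ee_pos'],q['joint_positions'].round(2))
b=part(s,'red',np.array([0,0,1.]),rough=np.array([.495,.28,.028]));ax=b[1]*np.sign(b[1][0]);hd=np.degrees(np.arctan2(ax[1],ax[0]));print('red',b[0],b[2],hd)
c=b[0].copy();c[2]=.028
plan([(c+[0,0,.03],frame(hd)),(c+[0,0,-.040],frame(hd))],dec=2)
```

```text
[0.48771339 0.27047848 0.19959389] [-0.95  0.54  0.6   1.77 -0.36  0.95 -1.38]
red [0.49476123 0.28262204 0.02855235] (0.10296925902366638, 0.049198977649211884) 23.198118003587727
[1.17, -0.94, 14.15, 0.4, 0.2, -0.6]
-- at [0.4948 0.2826 0.058 ]
[-0.0, 0.0, 7.0, -0.0, 0.0, 0.0]
-- at [ 0.4948  0.2826 -0.012 ]
```

Emit:
{"method": "apply_moves", "body": {"moves": [[1.2, -0.9, 3.5, 0.4, 0.2, -0.6], [1.2, -0.9, 7, 0.4, 0.2, -0.6], [1.2, -0.9, 10.5, 0.4, 0.2, -0.6], [1.2, -0.9, 14, 0.4, 0.2, -0.6], [1.2, -0.9, 14, 0.4, 0.2, -0.6]]}}

```text
clock: 19.85
ee_pos: [0.4912, 0.2794, 0.0556]
tool_rot: [0.98, 0.2, -0.004, 0.001]
wrist_force: [-0.8, -0.8, -0.5]
gripper_width: 0.0942
grasp_force: 0.0
```

Emit:
{"method": "apply_moves", "body": {"moves": [[0, 0, 0, 0, 0, 0], [0, 0, 0, 0, 0, 0]]}}

```text
clock: 20.02
ee_pos: [0.4968, 0.2837, 0.0624]
tool_rot: [0.98, 0.201, 0.002, -0.001]
wrist_force: [0.5, -0.8, 0.8]
gripper_width: 0.0941
grasp_force: 0.0
```

Run:
```python
from h import *
plan([([.4948,.2826,-.012],frame(23.2))],dec=2)
```

```text
[-0.26, 0.04, 7.44, -0.1, -0.3, -0.1]
-- at [ 0.4948  0.2826 -0.012 ]
```

Emit:
{"method": "apply_moves", "body": {"moves": [[-0.2, 0, 2, -0.1, -0.3, -0.1], [-0.2, 0, 4, -0.1, -0.3, -0.1], [-0.2, 0, 6, -0.1, -0.3, -0.1], [-0.2, 0, 7.4, -0.1, -0.3, -0.1], [-0.2, 0, 7.4, -0.1, -0.3, -0.1]]}}

```text
clock: 20.43
ee_pos: [0.4934, 0.2846, -0.0133]
tool_rot: [0.979, 0.203, -0.002, -0.0]
wrist_force: [0.2, 0.2, -0.0]
gripper_width: 0.0937
grasp_force: 0.0
```

Emit:
{"method": "apply_moves", "body": {"moves": [[0, 0, 0, 0, 0, 0], [0, 0, 0, 0, 0, 0]]}}

```text
clock: 20.6
ee_pos: [0.4948, 0.2854, -0.0115]
tool_rot: [0.979, 0.203, 0.0, -0.001]
wrist_force: [1.4, 0.1, -0.1]
gripper_width: 0.0939
grasp_force: 0.0
```

Run:
```python
from h import *
plan([([.4948,.2826,-.012],frame(23.2))],dec=2)
```

```text
[-0.12, 0.26, 0.05, -0.1, -0.0, 0.2]
-- at [ 0.4948  0.2826 -0.012 ]
```

Correct the last 3 mm, then grip and lift.

Emit:
{"method": "apply_moves", "body": {"moves": [[-0.1, 0.25, 0.05, -0.1, 0, 0.2], [-0.1, 0.25, 0.05, -0.1, 0, 0.2], [-0.1, 0.25, 0.05, -0.1, 0, 0.2]]}}

```text
clock: 20.85
ee_pos: [0.4936, 0.2825, -0.0133]
tool_rot: [0.98, 0.201, -0.001, 0.0]
wrist_force: [-0.4, 0.1, -0.6]
gripper_width: 0.0942
grasp_force: 0.0
```

Emit:
{"method": "apply_moves", "body": {"moves": [[0, 0, 0, 0, 0, 0], [0, 0, 0, 0, 0, 0], [0, 0, 0, 0, 0, 0], [0, 0, 0, 0, 0, 0], [0, 0, 0, 0, 0, 0]], "grip": -1, "grip_force": 32}}

```text
clock: 21.27
ee_pos: [0.493, 0.2824, -0.0143]
tool_rot: [0.98, 0.201, -0.002, 0.001]
wrist_force: [-0.3, -1.2, -0.3]
gripper_width: 0.0643
grasp_force: 0.0
```

Emit:
{"method": "apply_moves", "body": {"moves": [[0, 0, 0, 0, 0, 0], [0, 0, 0, 0, 0, 0], [0, 0, 0, 0, 0, 0], [0, 0, 0, 0, 0, 0], [0, 0, 0, 0, 0, 0]]}}

```text
clock: 21.68
ee_pos: [0.4932, 0.2821, -0.0143]
tool_rot: [0.98, 0.201, -0.002, 0.001]
wrist_force: [1.6, -1.3, -0.5]
gripper_width: 0.0496
grasp_force: 32.0
```

Run:
```python
from h import *
s=snap('wrist');q=arm.sense();Q=R.from_quat(q['tool_rot']);n=np.array([0,0,1.])
print(q['ee_pos'],q['tool_rot'],q['gripper_width'])
b=part(s,'red',n,rough=q['ee_pos']+n*.035);ax=b[1]*np.sign(b[1][0]);print('part in tool',Q.inv().apply(b[0]-q['ee_pos']),Q.inv().apply(ax),b[2])
c=np.array([.4948,.2826,.028]);print('prior in tool',Q.inv().apply(c-q['ee_pos']))
Q.inv()
```

```text
[ 0.4931632   0.28212059 -0.01434277] [ 9.79567037e-01  2.01110089e-01 -1.57756253e-03  8.14081476e-04] 0.04986796476250462
part in tool [ 0.01445177 -0.00054889 -0.04286701] [ 9.99994158e-01  4.07716477e-05 -3.41805891e-03] (0.07751781493425369, 0.05023394897580147)
prior in tool [ 0.00154855  0.00024494 -0.04234809]
```

Emit:
{"method": "apply_moves", "body": {"moves": [[0, 0, -0.6, 0, 0, 0], [0, 0, -1.5, 0, 0, 0], [0, 0, -4, 0, 0, 0], [0, 0, -7, 0, 0, 0], [0, 0, -10, 0, 0, 0]]}}

```text
clock: 22.15
ee_pos: [0.4923, 0.2823, 0.0869]
tool_rot: [0.98, 0.201, -0.003, 0.001]
wrist_force: [0.5, 1.1, -3.0]
gripper_width: 0.0495
grasp_force: 32.0
```

Emit:
{"method": "apply_moves", "body": {"moves": [[0, 0, -3, 0, 0, 0], [0, 0, -6, 0, 0, 0], [0, 0, -9, 0, 0, 0], [0, 0, -9, 0, 0, 0], [0, 0, -9, 0, 0, 0]]}}

```text
clock: 22.57
ee_pos: [0.494, 0.2834, 0.1775]
tool_rot: [0.98, 0.201, -0.0, -0.0]
wrist_force: [0.1, -0.5, -3.9]
gripper_width: 0.0496
grasp_force: 32.0
```

Run:
```python
from h import *
N=frame(66.4,30);n=-N[:,2];c=np.array([.523,-.0066,.0965]);print(arm.sense()['joint_positions'].round(2))
plan([([.47,.14,.2],frame(42,12)),(c+.08*n+.0005*N[:,0],N)],d0=.16,a0=25)
```

```text
[-0.94  0.58  0.58  1.77 -0.39  0.91 -1.35]
[-7.9, 12.2, -2.3, 1.9, 11.9, -18.7]
-- at [0.4696 0.1401 0.2004]
[-5.0, 8.1, 0.7, 4.4, 8.9, -11.4]
[-6.4, 6.9, -0.8, 4.4, 8.8, -11.5]
-- at [ 0.5076 -0.0429  0.1666]
```

Emit:
{"method": "apply_moves", "body": {"moves": [[-1.6, 2.5, -0.5, 0.4, 2.4, -3.7], [-3.2, 4.9, -0.9, 0.8, 4.8, -7.5], [-4.7, 7.3, -1.4, 1.1, 7.1, -11.2], [-6.3, 9.8, -1.8, 1.5, 9.5, -15], [-7.9, 12.2, -2.3, 1.9, 11.9, -18.7]]}}

```text
clock: 22.98
ee_pos: [0.4664, 0.1383, 0.1974]
tool_rot: [0.928, 0.359, 0.095, -0.037]
wrist_force: [1.4, -0.5, -3.5]
gripper_width: 0.0499
grasp_force: 32.0
```

Emit:
{"method": "apply_moves", "body": {"moves": [[-1, 1.6, 0.1, 0.9, 1.8, -2.3], [-2, 3.2, 0.3, 1.8, 3.6, -4.6], [-3, 4.9, 0.4, 2.6, 5.3, -6.8], [-4, 6.5, 0.6, 3.5, 7.1, -9.1], [-5, 8.1, 0.7, 4.4, 8.9, -11.4]]}}

```text
clock: 23.4
ee_pos: [0.4861, 0.047, 0.1805]
tool_rot: [0.876, 0.447, 0.156, -0.091]
wrist_force: [0.4, -0.1, -4.5]
gripper_width: 0.0496
grasp_force: 32.0
```

Emit:
{"method": "apply_moves", "body": {"moves": [[-1.3, 1.4, -0.2, 0.9, 1.8, -2.3], [-2.6, 2.8, -0.3, 1.8, 3.5, -4.6], [-3.8, 4.1, -0.5, 2.6, 5.3, -6.9], [-5.1, 5.5, -0.6, 3.5, 7, -9.2], [-6.4, 6.9, -0.8, 4.4, 8.8, -11.5]]}}

```text
clock: 23.82
ee_pos: [0.5054, -0.044, 0.1639]
tool_rot: [0.808, 0.529, 0.214, -0.143]
wrist_force: [0.5, 0.2, -3.1]
gripper_width: 0.0499
grasp_force: 32.0
```

Emit:
{"method": "apply_moves", "body": {"moves": [[0, 0, 0, 0, 0, 0], [0, 0, 0, 0, 0, 0], [0, 0, 0, 0, 0, 0]]}}

```text
clock: 24.07
ee_pos: [0.5056, -0.0427, 0.1644]
tool_rot: [0.809, 0.529, 0.214, -0.143]
wrist_force: [-0.1, 0.3, -3.1]
gripper_width: 0.05
grasp_force: 32.0
```

```bash
cat > chk.py <<'E'
from h import *
N=frame(66.4,30);n=-N[:,2];c=np.array([.523,-.0066,.0965])
s=snap('wrist');q=arm.sense();Q=R.from_quat(q['tool_rot']);nn=-Q.as_matrix()[:,2]
b=part(s,'red',nn,rough=q['ee_pos']+nn*.035);T=Q.inv().apply(b[3]-q['ee_pos'])
print('part in tool',Q.inv().apply(b[0]-q['ee_pos']).round(4),(Q.inv().apply(b[1])).round(4),b[2],'+x end',np.percentile(T[:,0],99),'y',np.percentile(T[:,1],[2,98]))
NN=N*[1,-1,-1]
print('end in nest x',((q['ee_pos']+Q.apply([np.percentile(T[:,0],99),0,0])-c)@NN).round(4))
print(q['ee_pos'],'ee in nest(top-blue) frame',((q['ee_pos']-c)@NN).round(4),'rot err deg',(R.from_matrix(N).inv()*Q).as_rotvec(degrees=True).round(2),q['joint_positions'].round(2),q['wrist_force'].round(1))
E
python3 - <<'E'
from chk import *
plan([(c+.01*n+.0005*N[:,0],N),(c-.03*n+.0005*N[:,0],N)],dec=2)
E
```

```text
part in tool [ 0.0137  0.0007 -0.0421] [ 1.     0.002 -0.   ] (0.07738840579986572, 0.05018635466694832) +x end 0.05238745519974207 y [-0.02424404  0.02557521]
end in nest x [0.0525 0.0016 0.0787]
[ 0.50577779 -0.04202251  0.16487146] ee in nest(top-blue) frame [0.0001 0.0016 0.0789] rot err deg [ 0.22 -0.21  0.04] [ 0.37  0.5   0.08  2.05 -0.83  0.8   0.68] [-0.5  0.3 -4. ]
[0.06, 0.19, 6.89, -0.2, 0.2, -0.0]
-- at [ 0.5212 -0.0108  0.1054]
[0.01, -0.0, 4.0, -0.0, 0.0, -0.0]
-- at [0.5292 0.0076 0.0708]
```

Emit:
{"method": "apply_moves", "body": {"moves": [[0.1, 0.2, 1.4, -0.2, 0.2, 0], [0.1, 0.2, 2.8, -0.2, 0.2, 0], [0.1, 0.2, 4.2, -0.2, 0.2, 0], [0.1, 0.2, 5.6, -0.2, 0.2, 0], [0.1, 0.2, 6.9, -0.2, 0.2, 0]]}}

```text
clock: 24.53
ee_pos: [0.5223, -0.0098, 0.1058]
tool_rot: [0.808, 0.53, 0.217, -0.141]
wrist_force: [-0.3, -0.4, -4.3]
gripper_width: 0.0498
grasp_force: 32.0
```

Emit:
{"method": "apply_moves", "body": {"moves": [[0, 0, 0.9, 0, 0, 0], [0, 0, 1.8, 0, 0, 0], [0, 0, 2.6, 0, 0, 0], [0, 0, 3.2, 0, 0, 0], [0, 0, 3.2, 0, 0, 0]]}}

```text
clock: 24.95
ee_pos: [0.529, 0.0035, 0.0778]
tool_rot: [0.808, 0.529, 0.217, -0.141]
wrist_force: [-0.3, 0.2, -3.6]
gripper_width: 0.0498
grasp_force: 32.0
```

Emit:
{"method": "apply_moves", "body": {"moves": [[0, 0, 0, 0, 0, 0], [0, 0, 0, 0, 0, 0]]}}

```text
clock: 25.12
ee_pos: [0.5296, 0.002, 0.0787]
tool_rot: [0.809, 0.528, 0.217, -0.14]
wrist_force: [-0.0, -0.3, -4.0]
gripper_width: 0.0499
grasp_force: 32.0
```

Run:
```python
from chk import *
plan([(c-.028*n+.0008*N[:,0],N)],dec=2)
```

```text
part in tool [ 0.0145  0.0006 -0.0421] [ 1.e+00  4.e-04 -0.e+00] (0.07737312465906143, 0.05010450258851051) +x end 0.05318870129249859 y [-0.02431326  0.02535166]
end in nest x [ 0.0534 -0.0026 -0.0206]
[0.52958783 0.00196007 0.07877966] ee in nest(top-blue) frame [ 0.0002 -0.0026 -0.0206] rot err deg [-0.21 -0.03  0.03] [ 0.37  0.66 -0.07  2.11 -1.03  0.57  0.84] [ 0.3 -0.4 -3.3]
[0.06, -0.26, 0.74, 0.2, 0.0, -0.0]
-- at [0.5289 0.0069 0.0727]
```

Emit:
{"method": "apply_moves", "body": {"moves": [[0, -0.1, 0.1, 0.2, 0, 0], [0, -0.25, 0.2, 0.2, 0, 0], [0, -0.25, 0.4, 0.2, 0, 0], [0, -0.25, 0.4, 0.2, 0, 0]]}}

```text
clock: 25.5
ee_pos: [0.5276, 0.0056, 0.0749]
tool_rot: [0.808, 0.529, 0.216, -0.142]
wrist_force: [-0.1, 0.1, -3.2]
gripper_width: 0.0498
grasp_force: 32.0
```

Emit:
{"method": "apply_moves", "body": {"moves": [[0, 0, 0, 0, 0, 0], [0, 0, 0, 0, 0, 0], [0, 0, 0, 0, 0, 0]]}}

```text
clock: 25.75
ee_pos: [0.5279, 0.0053, 0.075]
tool_rot: [0.808, 0.529, 0.216, -0.142]
wrist_force: [-0.1, -0.3, -4.1]
gripper_width: 0.0494
grasp_force: 32.0
```

Run:
```python
from chk import *
```

```text
part in tool [ 0.0145  0.0006 -0.0422] [1.e+00 3.e-04 0.e+00] (0.0773731991648674, 0.04999086633324623) +x end 0.05321062647777091 y [-0.02422921  0.02544625]
end in nest x [ 0.0536  0.0003 -0.0251]
[0.52785491 0.00529435 0.07499874] ee in nest(top-blue) frame [ 0.0004  0.0003 -0.025 ] rot err deg [ 0.04 -0.02  0.02] [ 0.37  0.67 -0.08  2.11 -1.03  0.56  0.84] [-0.5 -0.6 -3.5]
```

Emit:
{"method": "apply_moves", "body": {"moves": [[0, 0, 0.15, 0, 0, 0], [0, 0, 0.3, 0, 0, 0], [0, 0, 0.45, 0, 0, 0], [0, 0, 0.6, 0, 0, 0], [0, 0, 0.75, 0, 0, 0]]}}

```text
clock: 26.22
ee_pos: [0.5293, 0.0089, 0.0683]
tool_rot: [0.808, 0.529, 0.216, -0.142]
wrist_force: [-0.8, 0.3, -3.9]
gripper_width: 0.0499
grasp_force: 32.0
```

Emit:
{"method": "apply_moves", "body": {"moves": [[0, 0, 0.1, 0, 0, 0], [0, 0, 0.2, 0, 0, 0], [0, 0, 0.3, 0, 0, 0], [0, 0, 0.4, 0, 0, 0], [0, 0, 0.4, 0, 0, 0]]}}

```text
clock: 26.63
ee_pos: [0.5301, 0.0107, 0.0649]
tool_rot: [0.808, 0.529, 0.216, -0.142]
wrist_force: [-0.3, -0.5, -3.8]
gripper_width: 0.0501
grasp_force: 32.0
```

Run:
```python
from chk import *
```

```text
part in tool [ 0.0145  0.0005 -0.0421] [1.e+00 4.e-04 0.e+00] (0.07737588882446289, 0.049956224858760834) +x end 0.05321192748549387 y [-0.02427133  0.0253886 ]
end in nest x [ 0.0536  0.0004 -0.0367]
[0.53007507 0.01070071 0.06495604] ee in nest(top-blue) frame [ 0.0004  0.0004 -0.0367] rot err deg [ 0.06 -0.02  0.02] [ 0.38  0.69 -0.11  2.11 -1.05  0.52  0.85] [ 0.   0.3 -3.4]
```

Emit:
{"method": "apply_moves", "body": {"moves": [[0, 0, 0.1, 0, 0, 0], [0, 0, 0.2, 0, 0, 0], [0, 0, 0.3, 0, 0, 0], [0, 0, 0.4, 0, 0, 0], [0, 0, 0.4, 0, 0, 0]]}}

```text
clock: 27.1
ee_pos: [0.5309, 0.0126, 0.0614]
tool_rot: [0.808, 0.529, 0.216, -0.142]
wrist_force: [0.2, 0.2, -3.9]
gripper_width: 0.0499
grasp_force: 32.0
```

Emit:
{"method": "apply_moves", "body": {"moves": [[0, 0, 0.05, 0, 0, 0], [0, 0, 0.1, 0, 0, 0], [0, 0, 0.1, 0, 0, 0], [0, 0, 0.1, 0, 0, 0]]}}

```text
clock: 27.43
ee_pos: [0.5311, 0.0129, 0.0607]
tool_rot: [0.808, 0.529, 0.216, -0.142]
wrist_force: [0.4, 0.5, -2.6]
gripper_width: 0.05
grasp_force: 32.0
```

Emit:
{"method": "apply_moves", "body": {"moves": [[0, 0, 0.04, 0, 0, 0], [0, 0, 0.08, 0, 0, 0], [0, 0, 0.08, 0, 0, 0], [0, 0, 0.08, 0, 0, 0]]}}

```text
clock: 27.77
ee_pos: [0.5313, 0.0131, 0.0603]
tool_rot: [0.808, 0.529, 0.216, -0.142]
wrist_force: [-2.1, -1.0, 2.1]
gripper_width: 0.0497
grasp_force: 32.0
```

Emit:
{"method": "apply_moves", "body": {"moves": [[0, 0, 0.02, 0, 0, 0], [0, 0, 0.02, 0, 0, 0], [0, 0, 0.02, 0, 0, 0]], "grip_force": 5}}

```text
clock: 28.02
ee_pos: [0.5313, 0.0132, 0.0602]
tool_rot: [0.808, 0.529, 0.216, -0.142]
wrist_force: [-3.0, -2.9, 6.2]
gripper_width: 0.05
grasp_force: 5.0
```

Emit:
{"method": "apply_moves", "body": {"moves": [[0, 0, 0, 0, 0, 0], [0, 0, 0, 0, 0, 0], [0, 0, 0, 0, 0, 0], [0, 0, 0, 0, 0, 0], [0, 0, 0, 0, 0, 0]], "grip": 0.5}}

```text
clock: 28.43
ee_pos: [0.5314, 0.0136, 0.0598]
tool_rot: [0.808, 0.529, 0.216, -0.142]
wrist_force: [0.1, -0.1, 0.2]
gripper_width: 0.0707
grasp_force: 0.0
```

Run:
```python
from chk import *
```

```text
part in tool [ 0.0146  0.0007 -0.0428] [ 1.e+00 -1.e-04 -0.e+00] (0.076637864112854, 0.048793137073516846) +x end 0.05289801825758532 y [-0.02359155  0.02507097]
end in nest x [ 0.0535  0.0003 -0.0427]
[0.53140916 0.01354772 0.05981016] ee in nest(top-blue) frame [ 0.0006  0.0004 -0.0427] rot err deg [ 0.05 -0.01  0.01] [ 0.39  0.7  -0.14  2.11 -1.05  0.5   0.85] [ 0.8  0.  -0.2]
```

Emit:
{"method": "apply_moves", "body": {"moves": [[0, 0, -1, 0, 0, 0], [0, 0, -3, 0, 0, 0], [0, 0, -5, 0, 0, 0], [0, 0, -8, 0, 0, 0], [0, 0, -11, 0, 0, 0]]}}

```text
clock: 28.9
ee_pos: [0.5082, -0.0374, 0.1563]
tool_rot: [0.808, 0.529, 0.216, -0.143]
wrist_force: [0.6, -0.3, 0.4]
gripper_width: 0.0705
grasp_force: 0.0
```

Emit:
{"method": "apply_moves", "body": {"moves": [[0, 0, -2, 0, 0, 0], [0, 0, -4, 0, 0, 0], [0, 0, -4, 0, 0, 0], [0, 0, -4, 0, 0, 0]]}}

```text
clock: 29.23
ee_pos: [0.5017, -0.0561, 0.1907]
tool_rot: [0.808, 0.529, 0.217, -0.141]
wrist_force: [0.3, 0.3, -0.2]
gripper_width: 0.0706
grasp_force: 0.0
```

Run:
```python
from chk import *
s=snap('wrist','w9.png')
b=part(s,'red',n,rough=c);print('red',b[0],'nest frame rel blue',((b[0]-c)@NN).round(4),(b[1]@NN).round(4),b[2])
P=cloud(s);h=hsv(s);m=((h[...,0]<8)|(h[...,0]>172))&(h[...,1]>140)&(np.linalg.norm(P-c,axis=-1)<.06);p=P[m];p=p[np.abs((p-c)@n)<.005]
print('fit normal in nest',(np.linalg.svd(p-p.mean(0),full_matrices=False)[2][2]@NN).round(4))
t=snap('top');bb=part(t,'blue',np.array([0,0,1.]),rough=np.array([.477,-.27,.032]));print('blue in tray',bb[0],bb[2])
```

```text
Traceback (most recent call last):
  File "chk.py", line 4, in <module>
    b=part(s,'red',nn,rough=q['ee_pos']+nn*.035);T=Q.inv().apply(b[3]-q['ee_pos'])
  File "h.py", line 42, in part
    k,l,st,c=cv2.connectedComponentsWithStats(m.astype(np.uint8));i=1+np.argmax(st[1:,4]);m=l==i
                                                                      ~~~~~~~~~^^^^^^^^^^
ValueError: attempt to get argmax of an empty sequence
```

Run:
```python
from h import *
N=frame(66.4,30);n=-N[:,2];c=np.array([.523,-.0066,.0965]);NN=N*[1,-1,-1]
s=snap('wrist','w9.png')
b=part(s,'red',n,rough=c);print('red',b[0],'nest frame rel blue',((b[0]-c)@NN).round(4),(b[1]@NN).round(4),b[2])
P=cloud(s);h=hsv(s);m=((h[...,0]<8)|(h[...,0]>172))&(h[...,1]>140)&(np.linalg.norm(P-c,axis=-1)<.06);p=P[m];p=p[np.abs((p-c)@n)<.005]
print('fit normal in nest',(np.linalg.svd(p-p.mean(0),full_matrices=False)[2][2]@NN).round(4))
t=snap('top');bb=part(t,'blue',np.array([0,0,1.]),rough=np.array([.477,-.27,.032]));print('blue in tray',bb[0],bb[2])
```

```text
red [ 0.52399532 -0.00488131  0.09780586] nest frame rel blue [ 0.0024 -0.0002  0.0001] [ 1.     -0.0018  0.    ] (0.10262972116470337, 0.048608966171741486)
fit normal in nest [3.e-04 2.e-04 1.e+00]
blue in tray [ 0.51095855 -0.25771412  0.03211443] (0.015831269323825836, 0.01607794128358364)
```

View pics/w9.png

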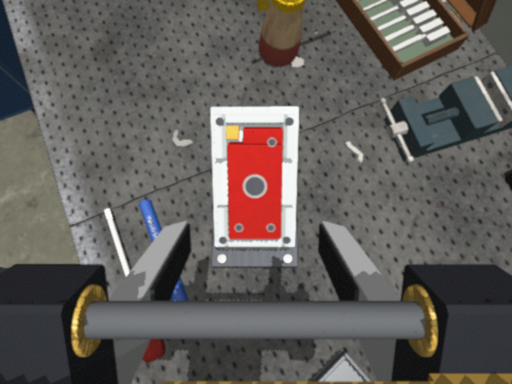

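The last picture shows the red part flat in the pocket, square, with its notch beside the brass key at (232,132). Its top is level with where blue's was to 0.1 mm. The blue part was measured flat in the tray after release, and the arm is clear.

```bash
python3 -c "
from rig import arm
print(arm.hand_in())"
```

```text
the job is handed in; nothing more can be done
None
```

The job is handed in: the blue part lies flat in the tray and the red part is fully down and square in the nest, notch over the key; before that, one blue grasp closed above the part and one gripped the nest plate at 25 N, neither with any visible effect.

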